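# Turn the settled paint can over on its cap and back

### The arm

A 6-joint arm with a two-finger parallel gripper is mounted at the origin on a cart in front of the work surface, level with it; the furniture and walls round the work are solid. World frame = base frame: x ahead of the robot, y to its left, z up, the work surface at z = 0. Lengths are in m, angles in rad, forces in N, time in s.
With the tool pointing down it reaches from about 0.225 to 0.875 m from the base axis. Payload 3.4 kg.
Tool frame: the origin (TCP) lies on the centre line of the jaws, within the pads' length; the fingertips stand 17 mm ahead of it and the grasp point (between the pads) lies 2 mm behind it (manip.finger_overhang is the distance from the TCP to the fingertips, in m); y points along the fingers, x is the direction in which the jaws open and shut, and the axes are right-handed (so a half turn about y gives the same grasp; the last joint's range is limited). The gripper opens to 85 mm and grips with 20 to 120 N. Pads are 22 mm wide; open, the fingers measure 114 mm over their backs; the gripper's body (76 mm by 85 mm) begins 54 mm behind the grasp point. The pads swing forward as they close: fully open they stand 13 mm farther back than shut.
Start: joints at [-1.308, 0.276, 1.505, -0, 1.361, -0.121], TCP at [0.215, -0.533, 0.226] pointing down, gripper open.
Joint ranges: [-2.89, 2.89], [-0.75, 2.08], [0.22, 2.7], [-1.18, 4.32], [0.11, 2.71], [-2.7, 2.7]. Speed limits (rad/s): [2.57, 2.57, 3.14, 3.14, 3.14, 3.14].

### API

Orientations are given as a unit quaternion [w, x, y, z].
In Python, from rig import manip gives the robot as it stands.
- The arm moves only by the tool arm_command, never from a script. Its argument "commands" is a list of rows, each a list of 3 entries, a list of its own where there are three numbers: the finger opening in cm, from 0 to 8.54, then the shift along the world's x, y, z in cm, then the turn about the world's z in rad. A call has 1 to 12 rows; each row shifts and turns the commanded pose from where the row before left it; what a row does not reach is not made up. A row lasts 1/10 s, in which the tool goes at most 50 mm and 8.59 degrees, less where a joint would pass 70% of its speed; a pose out of reach is approached as far as the arm can. A call with a gripper value outside its range is refused whole. The fingers move at their own pace and stop on an object; "grip_force" is the grip in N (left out, the last holds). Time passes only in rows, so rows that do not move let the fingers close. It gives the time, the measured TCP pose, the force and the opening at its end, in the units of the state.
- manip.get_state(): the state, without advancing time (a new reading comes with each control period).
- manip.get_image(name): name is "scene" or "top" or "wrist"; returns a dict with "pixels" (480x640x3 uint8, red, green, blue), "range_z" (480x640 float32, m along the optical axis (not along the pixel's ray), 0 where there is no reading), "intrinsics" (3x3 intrinsics, pixels), "k1" (the pictures are not rectified: a ray, as slopes to the right and down, at radius r is drawn at 1 + k1 r^2 times it, then the intrinsics apply), "R" (3x3) and "t" (3): a world point X has camera coordinates R X + t. Camera axes: x right, y down, z forward; pixel columns grow to the right and rows downward; lengths in m; the calibration is good to about 2 mm. A picture is of the moment at which its call begins.
- manip.sign_off(): hands the job in, once; it reports no verdict.
The state is a dict: "clock": time; "qpos": joint angles; "qd": joint speeds; "effort": joint torques, N m; "position": TCP position; "ee_rot": TCP orientation; "contact_force": force on the tool from outside, world axes, zero at the start; "moment": the same for the moment, N m; "width": finger opening in m.
Only numpy, scipy, OpenCV 4.12 (cv2) and the standard library are available. Lean on these libraries where they do the work, as an engineer would, in place of code of your own. Each camera call takes 0.05 s, during which the arm holds its last target.

### The job

The pigment in the closed square can has settled. Pull the can straight up out of its sprung cradle, stand it upside down on its cap on the rubber mat and let go of it for about two seconds, then stand it upright again on the mat and leave it there. Set it down on the mat gently, and do not knock the small tub about.

Things in the scene. Friction and masses are not known exactly. Their poses are not given: they have to be found in the camera images.
- can: closed square grey can, 52 x 52 x 120 mm, about 0.35 kg. Origin: centre of its underside; +z points to the cap. Flat-sided body 52 x 52 mm up to 98 mm, but for a groove 2.5 mm deep round its foot (8 to 20 mm up); round black screw cap, flat on top, 46 mm across, from 100 to 120 mm up, fixed on. At the start it stands upright in the cradle, its sides parallel to the cradle's.
- cradle: fixed steel cradle, base plate 124 x 76 mm (x, y) and 6 mm thick, low corner angles and two catch housings on the x sides up to 25 mm high. Origin: centre of its underside. Two sprung rollers reach into the groove round the can's foot; pulling the can straight up out of them takes 5 to 15 N, and they let go after about 5 mm.
- mat: fixed black rubber mat, 220 x 200 mm (x, y), 4 mm thick, flat. Origin: centre of its underside, on the bench; its top is 4 mm up.
- tub: small white round tub with a press lid, 52 mm across, 33 mm high, a bystander. Origin: centre of its underside.

How it is judged:
By the outcome, as a careful person would: the job done as asked, in the order asked, and still so for the second after the job is handed in, with the robot touching nothing.
It also fails if it takes over 72 s, if anything falls off the work surface, if the arm or the gripper's body presses on something with over 40 N, if the wrist force passes 120 N, or if a joint passes its speed limit or range.

## Working session

There is one attempt and no reset: what is moved stays moved. The work goes in short steps, Python scripts to look and compute and a tool call to move; the robot and the scene stay as the last step left them, time stands still between calls to the robot, and variables do not carry over. Pictures are saved under pics/ and viewed, and the job is handed in when it is done.

Besides the shell and the picture viewer there is one more tool, called as name([rows], argument=value, ...), one row to a line, values as JSON. arm_command: Moves the arm, as the interface text tells. Its arguments: {"type":"object","properties":{"commands":{"type":"array"},"grip_force":{"type":"number"}},"required":["commands"]}

```bash
mkdir -p pics; ls; cat > h.py <<'E'
import numpy as np, cv2
from rig import manip
def grab(n,tag):
    im=manip.get_image(n)
    cv2.imwrite(f'pics/{tag}.png',cv2.cvtColor(im['pixels'],cv2.COLOR_RGB2BGR))
    return im
def pts(im):
    K=np.array(im['intrinsics']);k1=im['k1']
    v,u=np.mgrid[0:480,0:640]
    xd=(u-K[0,2])/K[0,0];yd=(v-K[1,2])/K[1,1]
    rd=np.hypot(xd,yd);r=rd.copy()
    for _ in range(10): r=rd/(1+k1*r*r)
    s=1/(1+k1*r*r)
    z=im['range_z'].astype(float)
    C=np.stack([xd*s*z,yd*s*z,z],-1)
    W=(C-np.array(im['t']))@np.array(im['R'])
    W[z==0]=np.nan
    return W
def proj(im,X):
    K=np.array(im['intrinsics'])
    c=np.array(im['R'])@np.array(X)+np.array(im['t']);x=c[:2]/c[2];x=x*(1+im['k1']*(x@x))
    return K[0,0]*x[0]+K[0,2],K[1,1]*x[1]+K[1,2]
E
python3 - <<'E'
from h import *
print(manip.get_state()); print(manip.finger_overhang)
for n in ['scene','top','wrist']:
    im=grab(n,n+'0'); print(n,im['t'],-np.array(im['R']).T@im['t'],im['k1'])
E
```

```text
pics
{'clock': 0.0, 'qpos': array([-1.30799994e+00,  2.76601736e-01,  1.50611765e+00,  1.14629474e-05,
        1.36067116e+00, -1.21010871e-01]), 'qd': array([ 0.00113038, -0.00018093,  0.00040905, -0.00029143, -0.00016206,
        0.00212399]), 'effort': array([-1.94170225e-04, -4.16777802e+01, -2.45806110e+01, -3.37423062e-04,
        1.11656031e-02, -1.01437263e-05]), 'position': array([ 0.21516797, -0.53266412,  0.22494203]), 'ee_rot': array([ 0.58660422, -0.58576522,  0.39593563, -0.39498047]), 'contact_force': array([-0.4923203 , -0.26847174,  0.47064173]), 'moment': array([ 0.03021188, -0.01299349, -0.05299164]), 'width': 0.08522868766137597}
0.017
scene [-0.50823652  0.31200419  0.7432594 ] [ 0.26538456 -0.49878646  0.76737775] -0.06172457451189511
top [0.01686359 0.6270503  0.85779459] [ 0.45879225 -0.00682399  0.95851506] -0.10941684183562622
wrist [-0.57454045 -0.0371036   0.37906823] [ 0.28046637 -0.50746014  0.37281222] -0.07252158296297237
```

View pics/scene0.png

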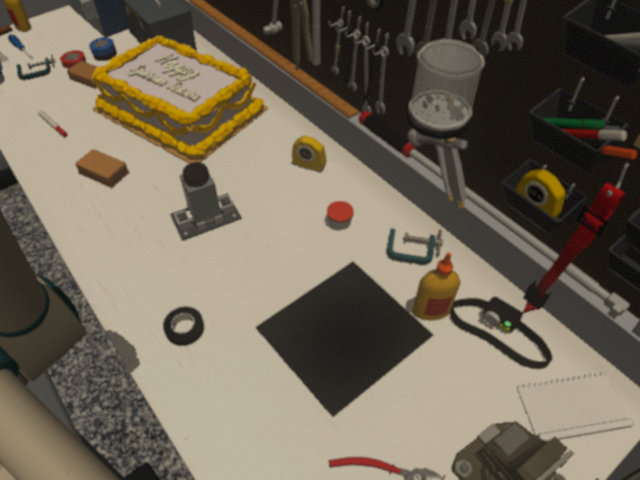

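View pics/top0.png

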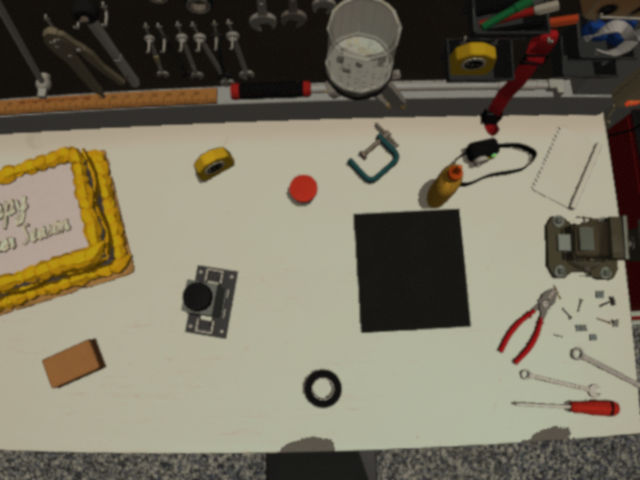

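View pics/wrist0.png

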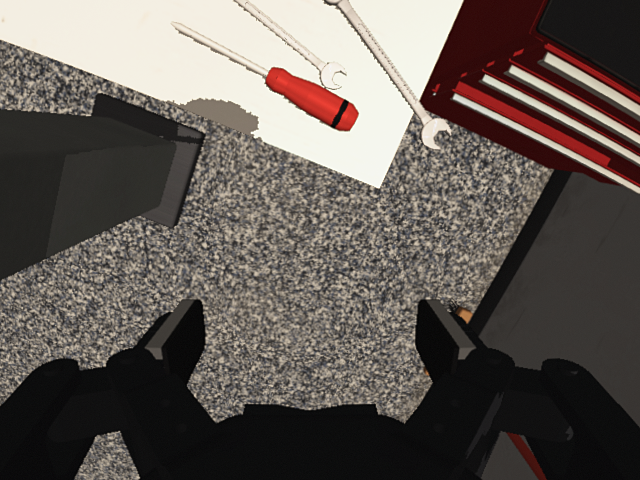

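```bash
python3 - <<'E'
from h import *
im=manip.get_image('top');W=pts(im);p=im['pixels'].astype(int)
# can cap
m=(W[...,2]>0.115)&(W[...,2]<0.14)
m[:,:150]=0;m[:,260:]=0;m[:250]=0;m[350:]=0
c=np.argwhere(m);print('cap n',len(c),c.mean(0),W[m].mean(0),W[m].min(0),W[m].max(0))
# body top ~0.104
m=(W[...,2]>0.05)&(W[...,2]<0.14);m[:,:150]=0;m[:,260:]=0;m[:250]=0;m[350:]=0
print('can all',W[m].min(0),W[m].max(0))
# cradle
g=p.sum(-1)
m=(g<330);m[:,:150]=0;m[:,260:]=0;m[:250]=0;m[350:]=0
m&=(W[...,2]<0.04)&(W[...,2]>0.002)
Q=W[m][:,:2]; r=cv2.minAreaRect((Q*1000).astype(np.float32));print('cradle',r, 'z',np.percentile(W[m][:,2],[5,50,95]))
# mat
m=(g<120);m[:,:335]=0;m[:,480:]=0;m[:200]=0;m[340:]=0
m=cv2.morphologyEx(m.astype(np.uint8),cv2.MORPH_OPEN,np.ones((5,5)))>0
Q=W[m&np.isfinite(W[...,2])];r=cv2.minAreaRect((Q[:,:2]*1000).astype(np.float32));print('mat',r,Q[:,2].mean(),cv2.boxPoints(r))
# tub
m=(p[...,0]>120)&(p[...,1]<90)&(p[...,2]<90);m[:,:280]=0;m[:,330:]=0;m[:165]=0;m[215:]=0
print('tub lid',W[m].mean(0),W[m].min(0),W[m].max(0))
for n,a,b,c_,d in [('bottle',425,470,160,210),('vise',540,640,210,285),('tape',300,345,365,410),('clamp',345,400,120,185),('cup',320,405,0,95),('wall',0,640,80,125),('rim',240,600,50,120)]:
    S=W[c_:d,a:b].reshape(-1,3);S=S[np.isfinite(S[:,2])];T=S[S[:,2]>0.012];print(n,T.min(0),T.max(0))
E
```

```text
cap n 706 [296.09631728 196.33852691] [0.52930306 0.18689665 0.12499786] [0.50589414 0.1640259  0.1152609 ] [0.55263395 0.21079972 0.13012591]
can all [0.4999202  0.15728209 0.05043385] [0.55965808 0.21631312 0.13012591]
cradle ((529.5375366210938, 187.406005859375), (76.14920043945312, 122.53852844238281), 79.3054428100586) z [0.00320174 0.00678423 0.02506554]
mat ((585.6651000976562, -178.5321044921875), (228.8855438232422, 195.5760040283203), 1.2678214311599731) 0.0036912362881314797 [[ 469.0867    -83.300186]
 [ 473.41397  -278.8283  ]
 [ 702.2435   -273.76404 ]
 [ 697.91626   -78.2359  ]]
tub lid [nan nan nan] [nan nan nan] [nan nan nan]
bottle [ 0.69079007 -0.29909316  0.01214177] [ 0.78045506 -0.21450773  0.15991177]
vise [ 0.54778534 -0.58560419  0.01200753] [ 0.67000911 -0.43473273  0.12064584]
tape [ 0.33805114 -0.0424991   0.01252365] [0.40327559 0.02224722 0.0228643 ]
clamp [ 0.74297352 -0.16722717  0.01200182] [ 0.86062077 -0.06870205  0.0217452 ]
cup [ 0.79914586 -0.17334674  0.08494826] [ 0.91171542 -0.02073021  0.37039515]
wall [ 0.79695683 -0.61968096  0.01200006] [0.91228828 0.59883922 0.29886322]
rim [ 0.79695683 -0.57551622  0.01200006] [0.92093255 0.13293439 0.36408291]
```

```bash
python3 - <<'E'
from h import *
im=manip.get_image('top');p=im['pixels']
cv2.imwrite('pics/c1.png',cv2.cvtColor(cv2.resize(p[250:350,150:270],None,fx=6,fy=6,interpolation=2),cv2.COLOR_RGB2BGR))
im=manip.get_image('scene');p=im['pixels']
cv2.imwrite('pics/c2.png',cv2.cvtColor(cv2.resize(p[150:250,150:270],None,fx=6,fy=6,interpolation=2),cv2.COLOR_RGB2BGR))
E
```

```text
(no output)
```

View pics/c1.png

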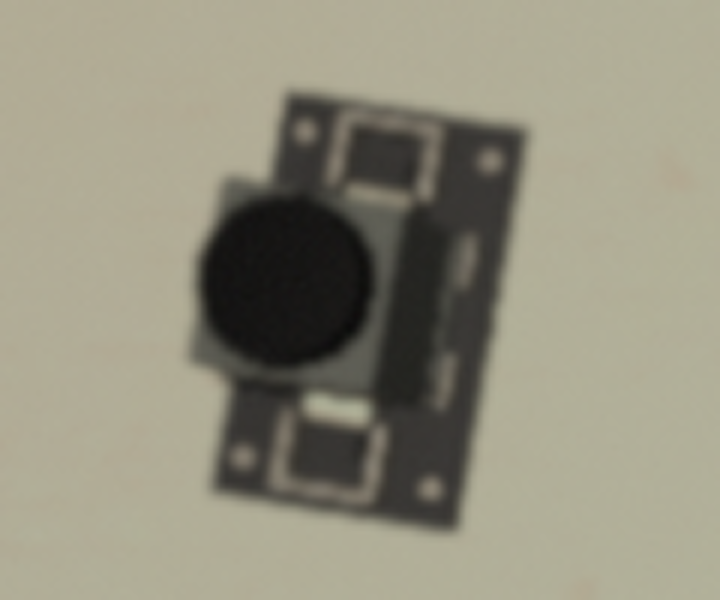

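View pics/c2.png

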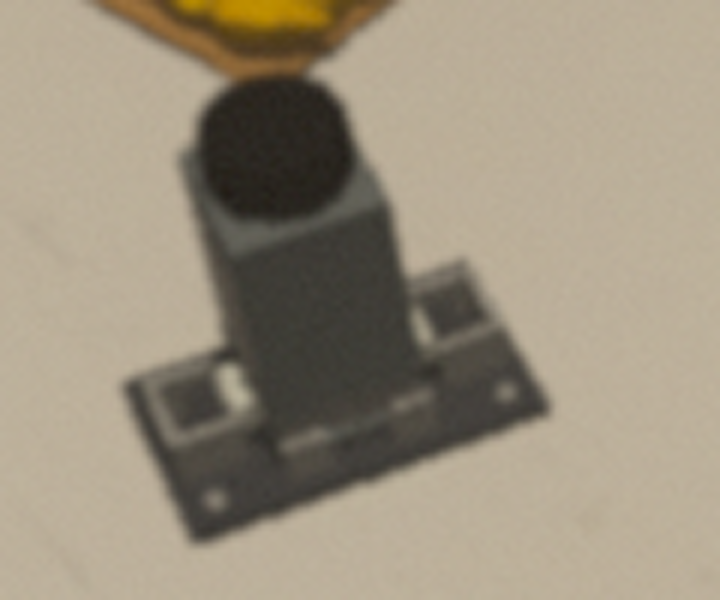

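```bash
cat >> h.py <<'E'
def ray(im,u,v,z):
    K=np.array(im['intrinsics']);k1=im['k1']
    xd=(u-K[0,2])/K[0,0];yd=(v-K[1,2])/K[1,1];rd=np.hypot(xd,yd);r=rd
    for _ in range(20): r=rd/(1+k1*r*r)
    s=1/(1+k1*r*r);R=np.array(im['R']);o=-R.T@im['t'];d=R.T@np.array([xd*s,yd*s,1])
    return o+d*(z-o[2])/d[2]
def Rq(q):
    from scipy.spatial.transform import Rotation as Ro
    return Ro.from_quat([q[1],q[2],q[3],q[0]]).as_matrix()
def yaw():
    x=Rq(manip.get_state()['ee_rot'])[:,0]; return np.arctan2(x[1],x[0])
E
python3 - <<'E'
from h import *
im=manip.get_image('top');W=pts(im);p=im['pixels'].astype(int);g=p.sum(-1)
m=(g<150).astype(np.uint8);m[:,:335]=0;m[:,480:]=0;m[:203]=0;m[340:]=0
m=cv2.morphologyEx(m,cv2.MORPH_OPEN,np.ones((5,5)))
c=max(cv2.findContours(m,0,2)[0],key=cv2.contourArea)
Q=np.array([ray(im,u,v,0.004)[:2]*1000 for u,v in c[:,0]],np.float32);r=cv2.minAreaRect(Q);print('mat',r,cv2.boxPoints(r))
m=((p[...,0]>p[...,1]*2)&(p[...,0]>100)).astype(np.uint8);m[:,:270]=0;m[:,330:]=0;m[:165]=0;m[215:]=0
c=max(cv2.findContours(m,0,2)[0],key=cv2.contourArea)
Q=np.array([ray(im,u,v,0.033)[:2]*1000 for u,v in c[:,0]],np.float32);print('tub',cv2.minEnclosingCircle(Q),np.nanmean(W[m>0],0))
s=manip.get_state();print(Rq(s['ee_rot']),yaw())
# can body top edges angle: gray not black, z 0.095-0.112
mm=(W[...,2]>0.095)&(W[...,2]<0.135);mm[:,:150]=0;mm[:,260:]=0;mm[:250]=0;mm[350:]=0
k=max(cv2.findContours(mm.astype(np.uint8),0,2)[0],key=cv2.contourArea)
Q=np.array([ray(im,u,v,0.104)[:2]*1000 for u,v in k[:,0]],np.float32);print('can',cv2.minAreaRect(Q))
E
```

```text
mat ((577.8898315429688, -178.35862731933594), (214.81185913085938, 195.26132202148438), 1.2994496822357178) [[ 468.2975   -83.1888 ]
 [ 472.7256  -278.3999 ]
 [ 687.4822  -273.52844]
 [ 683.0541   -78.31735]]
tub ((728.4508666992188, 14.920814514160156), 25.120548248291016) [0.7285577  0.01519227 0.03223213]
[[ 3.74417795e-01 -1.03543573e-04  9.27260106e-01]
 [-9.27260028e-01  3.82478939e-04  3.74417806e-01]
 [-3.93426019e-04 -9.99999921e-01  4.71951044e-05]] -1.1870274777720902
can ((529.844482421875, 188.26492309570312), (56.97316360473633, 52.751502990722656), 79.24307250976562)
```

arm_command([
  [8.5,[1.5,3.6,0],0.05],
  [8.5,[1.5,3.6,0],0.05],
  [8.5,[1.5,3.6,0],0.05],
  [8.5,[1.5,3.6,0],0.05],
  [8.5,[1.5,3.6,0],0.05],
  [8.5,[1.5,3.6,0],0.05],
  [8.5,[1.5,3.6,0],0.05],
  [8.5,[1.5,3.6,0],0.05],
  [8.5,[1.5,3.6,0],0.05],
  [8.5,[1.5,3.6,0],0.05],
], grip_force=40)

```text
clock: 1.35
position: [0.3657, -0.1718, 0.2261]
ee_rot: [-0.666, 0.666, -0.237, 0.238]
contact_force: [1.1, -0.3, 0.1]
width: 0.085
```

arm_command([
  [8.5,[1.64,3.6,0],0.05],
  [8.5,[1.64,3.6,0],0.05],
  [8.5,[1.64,3.6,0],0.05],
  [8.5,[1.64,3.6,0],0.05],
  [8.5,[1.64,3.6,0],0.05],
  [8.5,[1.64,3.6,0],0.05],
  [8.5,[1.64,3.6,0],0.05],
  [8.5,[1.64,3.6,0],0.05],
  [8.5,[1.64,3.6,0],0.05],
  [8.5,[1.64,3.6,0],0.05],
  [8.5,[0,0,0],0],
])

```text
clock: 2.45
position: [0.5312, 0.191, 0.2254]
ee_rot: [0.705, -0.703, 0.064, -0.065]
contact_force: [-0.2, -1.0, 0.1]
width: 0.0851
```

```bash
python3 - <<'E'
from h import *
s=manip.get_state();print(s['clock'],s['position'],yaw(),s['qpos'],s['contact_force'],s['width'],manip.finger_overhang)
grab('wrist','w1')
E
```

```text
2.45 [0.53118899 0.19103146 0.22539144] -0.18235994532975577 [0.22057586 0.25902267 1.52992198 0.00216972 1.35054462 0.40246247] [-0.20701735 -0.95739084  0.0978605 ] 0.085061533471302 0.017
```

View pics/w1.png

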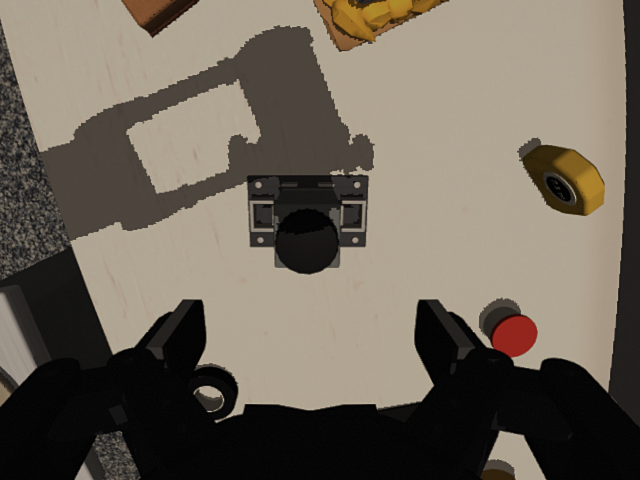

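```bash
python3 - <<'E'
from h import *
im=manip.get_image('wrist');W=pts(im)
m=(W[...,2]>0.113)&(W[...,2]<0.14);m[:,:240]=0;m[:,370:]=0;m[:170]=0;m[285:]=0
k=max(cv2.findContours(m.astype(np.uint8),0,2)[0],key=cv2.contourArea)
Q=np.array([ray(im,u,v,0.126)[:2]*1000 for u,v in k[:,0]],np.float32);print(cv2.minEnclosingCircle(Q),W[m].mean(0))
p=im['pixels'].astype(int)
mm=(W[...,2]>0.003)&(W[...,2]<0.015);mm[:,:240]=0;mm[:,370:]=0;mm[:170]=0;mm[285:]=0
Q=(W[mm][:,:2]*1000).astype(np.float32);print(cv2.minAreaRect(Q))
E
```

```text
((528.451416015625, 189.6848602294922), 24.07830047607422) [0.52844559 0.18955953 0.12513362]
((528.0037231445312, 187.85218811035156), (76.4644546508789, 124.14849853515625), 79.57709503173828)
```

arm_command([
  [8.5,[-0.2,-0.3,-2.5],0],
  [8.5,[0,0,-2.5],0],
  [8.5,[0,0,-2.5],0],
  [8.5,[0,0,-2.5],0],
  [8.5,[0,0,-2.5],0],
  [8.5,[0,0,-1.6],0],
  [8.5,[0,0,0],0],
  [4.5,[0,0,0],0],
  [4.5,[0,0,0],0],
  [4.5,[0,0,0],0],
  [4.5,[0,0,0],0],
  [4.5,[0,0,0],0],
], grip_force=50)

```text
clock: 3.75
position: [0.528, 0.1837, 0.0866]
ee_rot: [0.704, -0.704, 0.065, -0.067]
contact_force: [-2.2, -0.2, 5.7]
width: 0.0505
```

```bash
python3 - <<'E'
from h import *
s=manip.get_state();print(s['clock'],s['position'],yaw(),s['contact_force'],s['moment'],s['width'],manip.finger_overhang)
grab('scene','s2')
E
```

```text
3.75 [0.52801503 0.18374887 0.08655438] -0.1868200817144544 [-2.2411115  -0.24807368  5.70632261] [-0.20763196  0.1893733  -0.04490748] 0.0504691689030782 0.017
```

View pics/s2.png

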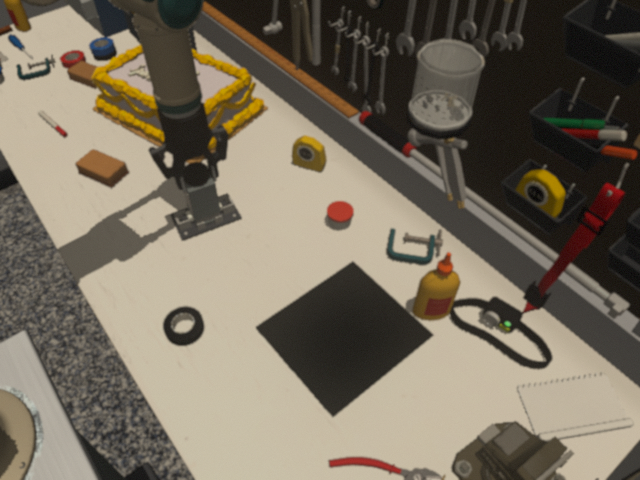

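arm_command([
  [4.5,[0,0,0.2],0],
  [4.5,[0,0,0.2],0],
  [4.5,[0,0,0.2],0],
  [4.5,[0,0,0.2],0],
  [4.5,[0,0,0.3],0],
  [4.5,[0,0,0.5],0],
  [4.5,[0,0,1.0],0],
  [4.5,[0,0,1.5],0],
  [4.5,[0,0,1.5],0],
  [4.5,[0,0,1.0],0],
  [4.5,[0,0,0.5],0],
  [4.5,[0,0,0],0],
])

```text
clock: 5.0
position: [0.5275, 0.1839, 0.1568]
ee_rot: [0.704, -0.704, 0.066, -0.066]
contact_force: [0.0, -0.5, -3.4]
width: 0.0504
```

```bash
python3 - <<'E'
from h import *
s=manip.get_state();print(s['clock'],s['position'],yaw(),s['contact_force'],s['moment'],s['width'])
im=grab('scene','s3');p=im['pixels'];
cv2.imwrite('pics/s3c.png',cv2.cvtColor(cv2.resize(p[100:260,120:280],None,fx=4,fy=4),cv2.COLOR_RGB2BGR))
E
```

```text
5.0 [0.52750526 0.18391121 0.15675398] -0.18696010186739714 [ 0.0297316  -0.45237833 -3.42110293] [-0.00082831  0.05155622 -0.02291125] 0.05041963207880213
```

View pics/s3c.png

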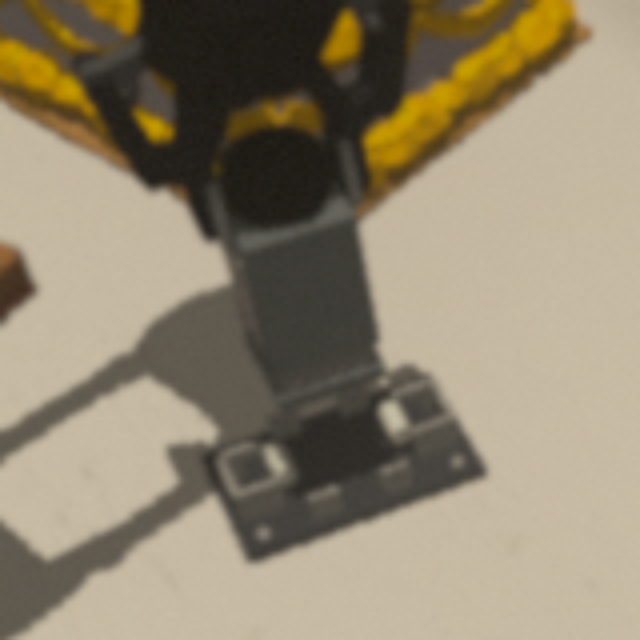

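arm_command([
  [4.5,[0.2,-1.2,0],0],
  [4.5,[0.3,-2.6,0],0.027],
  [4.5,[0.4,-3.5,0],0.04],
  [4.5,[0.4,-3.5,0],0.04],
  [4.5,[0.4,-3.5,0],0.04],
  [4.5,[0.4,-3.5,0],0.04],
  [4.5,[0.4,-3.5,-0.5],0],
  [4.5,[0.3,-3.5,-1],0],
  [4.5,[0.3,-2.4,-1.5],0],
  [4.5,[0.2,-1.2,-1.5],0],
  [4.5,[0,0,-1.0],0],
  [4.5,[0,0,-0.5],0],
], grip_force=40)

```text
clock: 6.25
position: [0.5589, -0.1001, 0.0941]
ee_rot: [0.708, -0.707, 0.002, 0.001]
contact_force: [-0.2, 0.8, -4.0]
width: 0.0503
```

```bash
python3 - <<'E'
from h import *
s=manip.get_state();print(s['clock'],s['position'],yaw(),s['contact_force'],s['moment'],s['width'])
grab('scene','s4')
E
```

```text
6.25 [ 0.55886689 -0.10012955  0.09409367] -0.0011439020727132408 [-0.17344372  0.81345993 -4.00915326] [0.02470942 0.02513923 0.00374067] 0.050336146031634145
```

View pics/s4.png

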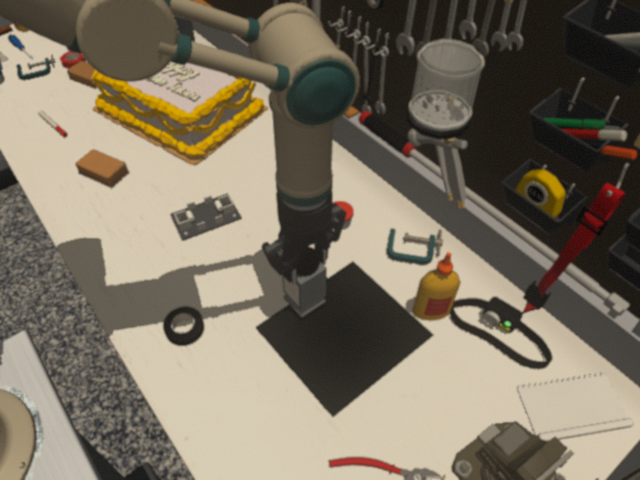

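arm_command([
  [4.5,[0,0,-0.4],0],
  [4.5,[0,0,-0.2],0],
  [4.5,[0,0,-0.2],0],
  [4.5,[0,0,-0.1],0],
  [4.5,[0,0,0],0],
], grip_force=20)

```text
clock: 6.8
position: [0.5604, -0.1, 0.087]
ee_rot: [-0.707, 0.707, 0.0, -0.0]
contact_force: [0.6, 0.7, -3.8]
width: 0.0506
```

arm_command([
  [4.5,[0,0,-0.15],0],
  [4.5,[0,0,-0.1],0],
  [4.5,[0,0,0],0],
])

```text
clock: 7.1
position: [0.5604, -0.1003, 0.0847]
ee_rot: [-0.707, 0.707, 0.0, 0.0]
contact_force: [-0.2, -0.6, -1.1]
width: 0.0503
```

arm_command([
  [4.5,[0,0,-0.1],0],
  [6.5,[0,0,0],0],
  [6.5,[0,0,0],0],
  [6.5,[0,0.5,0.1],0],
  [6.5,[0,0.5,0.1],0],
  [4.5,[0,0,0],0],
  [4.5,[0,0,0],0],
  [4.5,[0,0,0],0],
  [4.5,[0,0,0],0],
])

```text
clock: 8.0
position: [0.5603, -0.0898, 0.0857]
ee_rot: [0.707, -0.707, -0.0, -0.0]
contact_force: [-1.4, 2.3, 4.2]
width: 0.0511
```

```bash
python3 - <<'E'
from h import *
s=manip.get_state();print(s['clock'],s['position'],yaw(),s['contact_force'],s['moment'],s['width'])
im=grab('scene','s5');p=im['pixels'];
cv2.imwrite('pics/s5c.png',cv2.cvtColor(cv2.resize(p[200:360,220:380],None,fx=4,fy=4),cv2.COLOR_RGB2BGR))
E
```

```text
8.0 [ 0.56028945 -0.08975232  0.08566247] -0.00016635225537212377 [-1.42763856  2.34752609  4.18698633] [0.49994597 0.16120507 0.02896205] 0.05108662873419865
```

View pics/s5c.png

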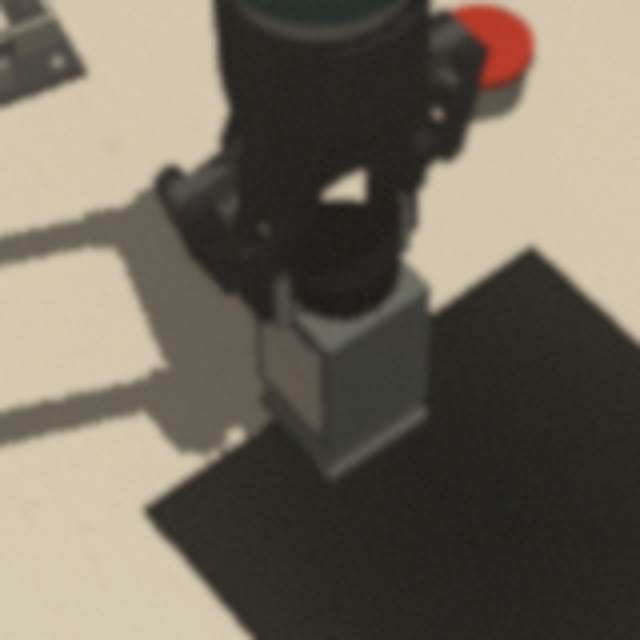

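arm_command([
  [4.5,[0,-0.37,0.05],0],
  [4.5,[0,-0.37,0.1],0],
  [4.5,[0,-0.38,0.1],0],
  [4.5,[0,-0.38,0.1],0],
])

```text
clock: 8.45
position: [0.5602, -0.1056, 0.0885]
ee_rot: [-0.707, 0.707, 0.0, -0.0]
contact_force: [0.7, -1.3, -3.9]
width: 0.0515
```

```bash
python3 - <<'E'
from h import *
s=manip.get_state();print(s['clock'],s['position'],yaw(),s['contact_force'],s['moment'],s['width'])
im=grab('scene','s6');p=im['pixels'];
cv2.imwrite('pics/s6c.png',cv2.cvtColor(cv2.resize(p[200:360,220:380],None,fx=4,fy=4),cv2.COLOR_RGB2BGR))
E
```

```text
8.45 [ 0.56017522 -0.10556606  0.08849766] 0.0002718400753002652 [ 0.71331972 -1.28520676 -3.9409165 ] [-0.21998519  0.00176138 -0.02810665] 0.05149850132953416
```

View pics/s6c.png

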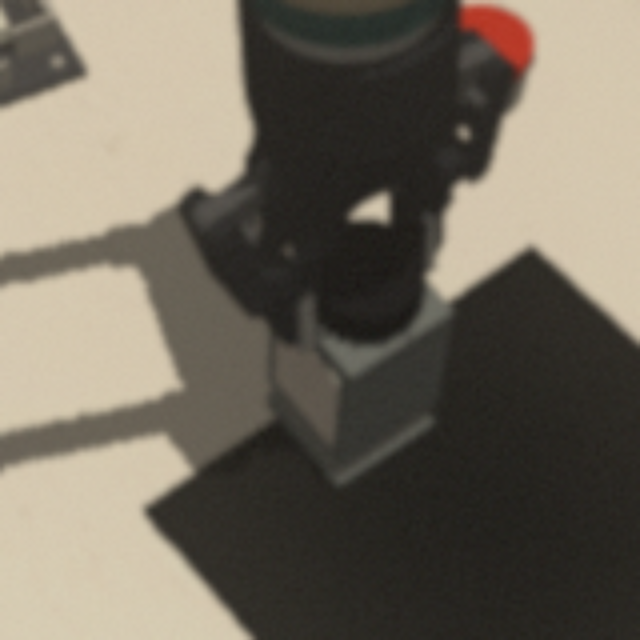

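arm_command([
  [4.5,[0,0,-0.3],0],
  [4.5,[0,-0.3,0],0],
  [4.5,[0,-0.3,0],0],
])

```text
clock: 8.8
position: [0.5607, -0.1105, 0.0881]
ee_rot: [0.708, -0.707, -0.0, -0.001]
contact_force: [-4.0, 6.5, 18.2]
width: 0.0513
```

arm_command([
  [4.5,[0,-0.4,0.05],0],
  [4.5,[0,-0.4,0],0],
  [4.5,[0,-0.4,0],0],
])

```text
clock: 9.1
position: [0.5609, -0.1232, 0.0884]
ee_rot: [-0.707, 0.707, 0.001, 0.001]
contact_force: [-2.5, 2.4, 12.6]
width: 0.0511
```

```bash
python3 - <<'E'
from h import *
s=manip.get_state();print(s['clock'],s['position'],yaw(),s['contact_force'],s['moment'],s['width'])
im=grab('scene','s7');p=im['pixels'];
cv2.imwrite('pics/s7c.png',cv2.cvtColor(cv2.resize(p[200:360,220:380],None,fx=4,fy=4),cv2.COLOR_RGB2BGR))
E
```

```text
9.1 [ 0.56094662 -0.1232378   0.08840882] -0.0002067696703922101 [-2.50257523  2.37289431 12.59590886] [ 0.75840582  0.55893773 -0.04478203] 0.05105717263446888
```

View pics/s7c.png

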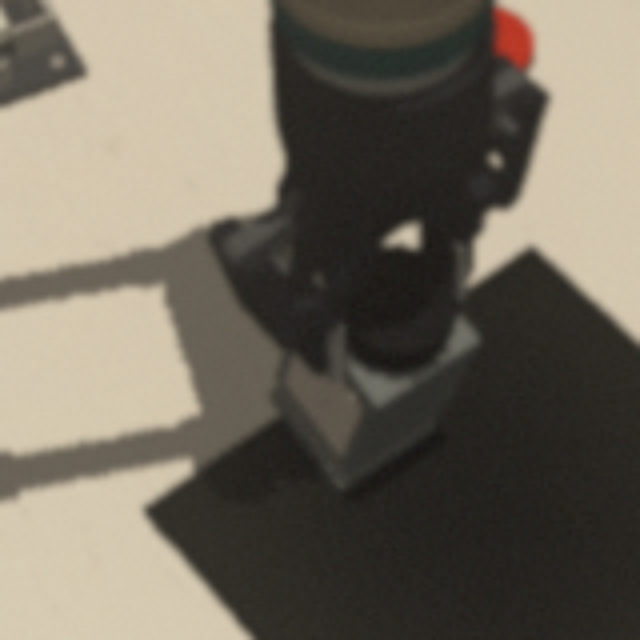

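arm_command([
  [4.5,[0,-0.5,0],0],
  [4.5,[0,-0.5,-0.02],0],
  [4.5,[0,-0.77,-0.1],0],
  [4.5,[0,-0.77,-0.17],0],
  [4.5,[0,-0.75,-0.22],0],
  [4.5,[0,-0.72,-0.3],0],
  [4.5,[0,-0.7,-0.35],0],
])

```text
clock: 9.85
position: [0.5611, -0.1727, 0.0761]
ee_rot: [-0.706, 0.708, 0.001, 0.001]
contact_force: [-2.2, -2.2, 8.0]
width: 0.0508
```

```bash
python3 - <<'E'
from h import *
s=manip.get_state();print(s['clock'],s['position'],yaw(),s['contact_force'],s['moment'],s['width'])
im=grab('scene','s8');p=im['pixels'];
cv2.imwrite('pics/s8c.png',cv2.cvtColor(cv2.resize(p[220:400,220:400],None,fx=3.3,fy=3.3),cv2.COLOR_RGB2BGR))
E
```

```text
9.85 [ 0.56114615 -0.17269023  0.07611268] 0.0006013006161741773 [-2.21255141 -2.20614081  7.99733657] [-0.03603679  0.33194036  0.06186424] 0.050760070979846555
```

View pics/s8c.png

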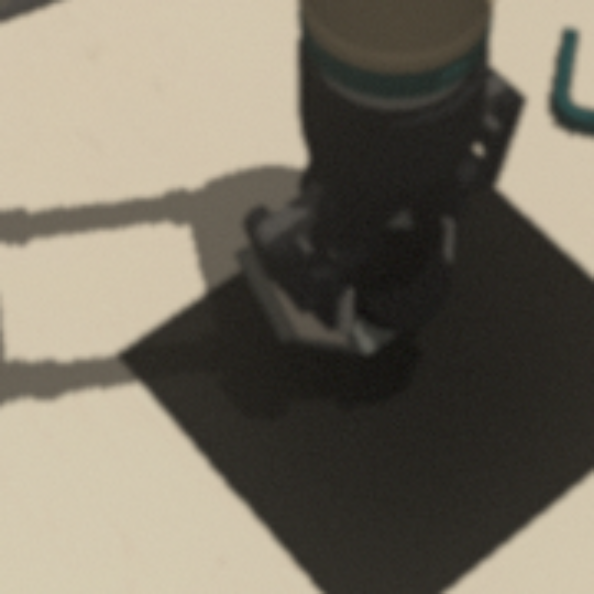

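arm_command([
  [4.5,[0,-0.63,-0.46],0],
  [4.5,[0,-0.58,-0.52],0],
  [4.5,[0,-0.54,-0.57],0],
  [4.5,[0,-0.49,-0.61],0],
  [4.5,[0,-0.4,-0.6],0],
  [4.5,[0,-0.2,-0.3],0],
])

```text
clock: 10.5
position: [0.5625, -0.2036, 0.0459]
ee_rot: [-0.704, 0.71, 0.002, 0.002]
contact_force: [-1.6, -5.5, 9.6]
width: 0.0515
```

```bash
python3 - <<'E'
from h import *
s=manip.get_state();print(s['clock'],s['position'],yaw(),s['contact_force'],s['moment'],s['width'])
im=grab('scene','s9');p=im['pixels'];
cv2.imwrite('pics/s9c.png',cv2.cvtColor(cv2.resize(p[220:400,220:400],None,fx=3.3,fy=3.3),cv2.COLOR_RGB2BGR))
E
```

```text
10.5 [ 0.56245019 -0.20364904  0.04592387] 0.0008714102172961938 [-1.63319856 -5.54307465  9.63013589] [-0.59792228  0.19861724  0.07432123] 0.05145578394566436
```

View pics/s9c.png

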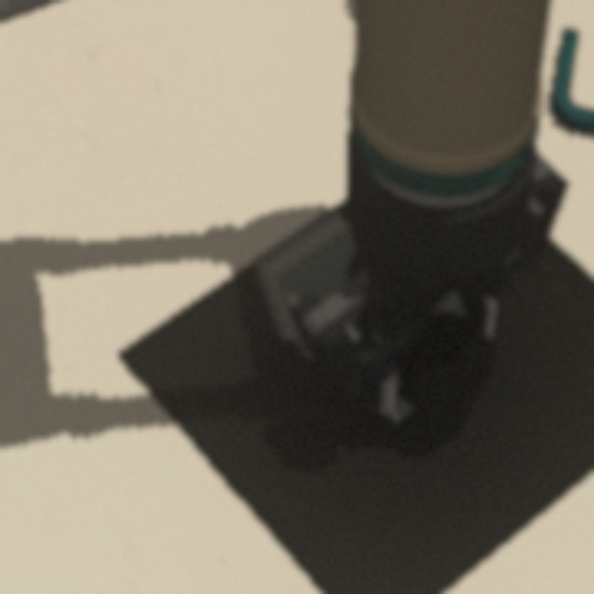

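arm_command([
  [4.5,[0,-0.3,-0.45],0],
  [4.5,[0,-0.2,-0.35],0],
  [4.5,[0,-0.1,-0.2],0],
  [4.5,[0,0,0],0],
])

```text
clock: 10.95
position: [0.5624, -0.2086, 0.0354]
ee_rot: [-0.705, 0.709, 0.002, 0.002]
contact_force: [0.6, -3.6, 5.1]
width: 0.0515
```

```bash
python3 - <<'E'
from h import *
s=manip.get_state();print(s['clock'],s['position'],yaw(),s['contact_force'],s['moment'],s['width'])
im=grab('scene','s10');p=im['pixels'];
cv2.imwrite('pics/s10c.png',cv2.cvtColor(cv2.resize(p[220:400,220:400],None,fx=3.3,fy=3.3),cv2.COLOR_RGB2BGR))
E
```

```text
10.95 [ 0.56237318 -0.20855872  0.03539297] 0.00033375835869800145 [ 0.58237725 -3.64995915  5.14019134] [-0.37495501  0.00397931  0.06524725] 0.051514923682034926
```

View pics/s10c.png

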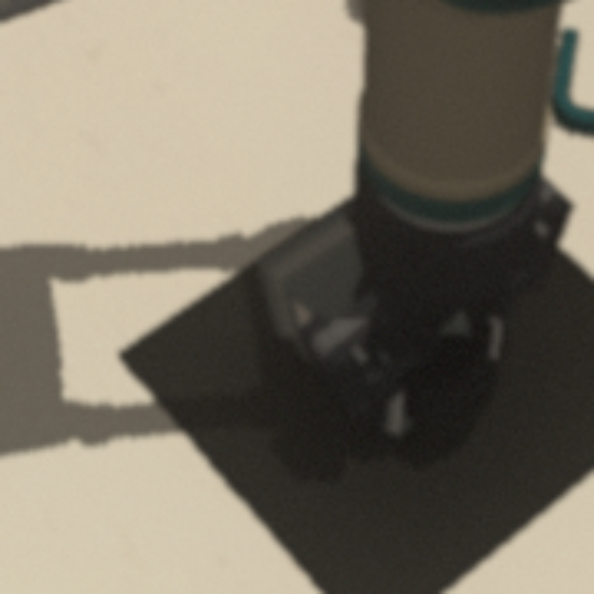

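arm_command([
  [4.5,[0,0,-0.2],0],
  [7,[0,0,0],0],
  [7,[0,0,0],0],
  [7,[0,0.6,0],0],
  [7,[0,1.8,0],0],
  [7,[0,2.0,0],0],
  [7,[0,1.1,-0.2],0],
  [7,[0,0.6,-0.2],0],
  [7,[0,0,0],0],
])

```text
clock: 11.9
position: [0.5599, -0.1423, 0.0277]
ee_rot: [0.707, -0.707, -0.0, 0.001]
contact_force: [-1.0, -0.3, 0.1]
width: 0.0697
```

```bash
python3 - <<'E'
from h import *
s=manip.get_state();print(s['clock'],s['position'],yaw(),s['contact_force'],s['moment'],s['width'])
im=grab('scene','s11');p=im['pixels'];
cv2.imwrite('pics/s11c.png',cv2.cvtColor(cv2.resize(np.clip(p[220:400,220:400]*1.8,0,255).astype(np.uint8),None,fx=3.3,fy=3.3),cv2.COLOR_RGB2BGR))
im=grab('top','t11');p=im['pixels'];
cv2.imwrite('pics/t11c.png',cv2.cvtColor(cv2.resize(np.clip(p[190:350,330:490]*1.8,0,255).astype(np.uint8),None,fx=3.3,fy=3.3),cv2.COLOR_RGB2BGR))
E
```

```text
11.9 [ 0.55990903 -0.14234238  0.02773711] 0.001772869052892003 [-0.95566738 -0.28684155  0.13087834] [-0.04100823 -0.00915334  0.00352737] 0.06968888812608467
```

View pics/s11c.png

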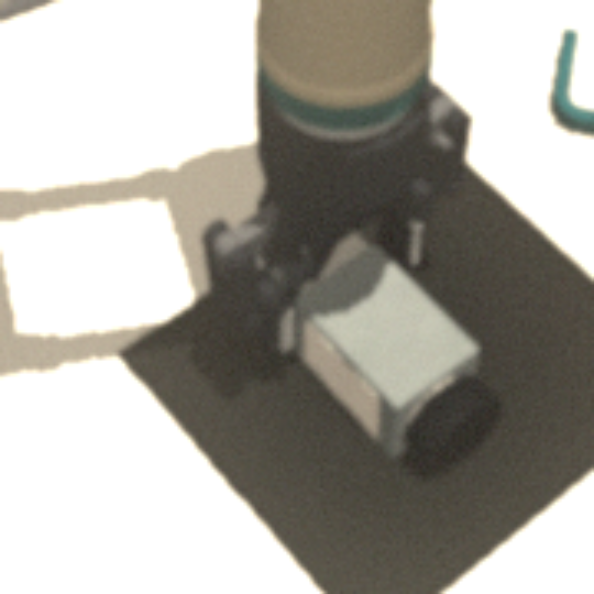

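View pics/t11c.png

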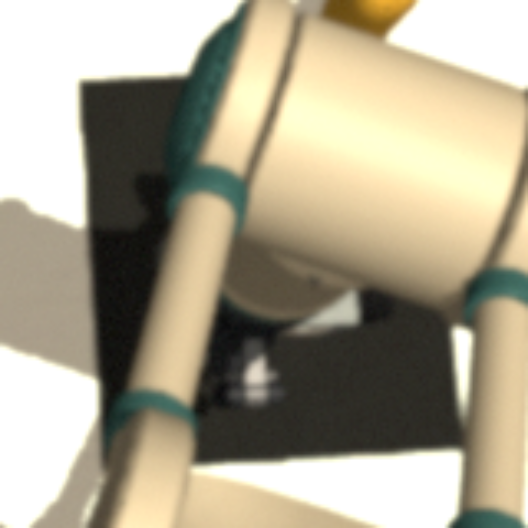

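```bash
python3 - <<'E'
from h import *
im=manip.get_image('scene');W=pts(im)
m=(W[...,2]>0.05)&(W[...,2]<0.062)&(W[...,0]>0.5)&(W[...,0]<0.63)&(W[...,1]<-0.13)&(W[...,1]>-0.29)
Q=W[m];print(Q.min(0),Q.max(0),Q.mean(0),cv2.minAreaRect((Q[:,:2]*1000).astype(np.float32)))
E
```

```text
[ 0.51147137 -0.23712351  0.05000475] [ 0.60874074 -0.1300818   0.06199918] [ 0.56060414 -0.17903341  0.05516951] ((566.9096069335938, -183.6198272705078), (94.94163513183594, 104.68844604492188), 11.125834465026855)
```

arm_command([
  [7,[0,-0.3,0],0],
  [4.8,[0,0,0],0],
  [4.8,[0,0,0],0],
  [4.8,[0,0,0],0],
  [4.8,[0,0,0.3],0],
  [4.8,[0,0,0.3],0],
  [4.8,[0,0,0.3],0],
  [4.8,[0,0,0],0],
], grip_force=20)

```text
clock: 12.85
position: [0.5603, -0.1465, 0.0373]
ee_rot: [0.707, -0.707, -0.0, -0.0]
contact_force: [-0.2, -0.0, -4.0]
width: 0.0515
```

```bash
python3 - <<'E'
from h import *
s=manip.get_state();print(s['clock'],s['position'],yaw(),s['contact_force'],s['moment'],s['width'])
im=grab('scene','s12');p=im['pixels'];
cv2.imwrite('pics/s12c.png',cv2.cvtColor(cv2.resize(np.clip(p[220:400,220:400]*1.8,0,255).astype(np.uint8),None,fx=3.3,fy=3.3),cv2.COLOR_RGB2BGR))
E
```

```text
12.85 [ 0.56026675 -0.14652819  0.03731311] 8.839553856660582e-05 [-0.18949413 -0.01828905 -3.99890421] [ 0.10880374  0.0132548  -0.01252506] 0.0514756117687593
```

View pics/s12c.png

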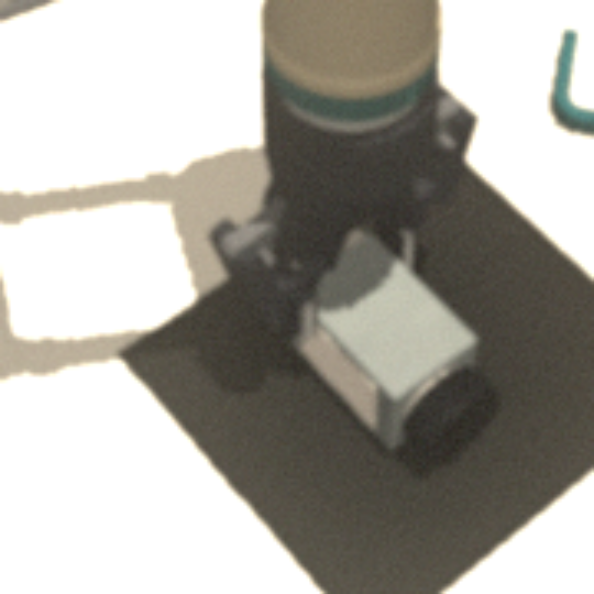

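arm_command([
  [4.8,[0,0.8,0],0],
  [4.8,[0,1.6,0],0],
  [4.8,[0,2.0,0],0],
  [4.8,[0,1.6,0],0],
  [4.8,[0,1.0,0],0],
  [4.8,[0,0,-0.3],0],
  [5.1,[0,0,0],0],
  [5.1,[0,0,0],0],
])

```text
clock: 13.7
position: [0.5604, -0.0772, 0.034]
ee_rot: [-0.707, 0.707, -0.0, 0.0]
contact_force: [0.3, -0.1, -3.9]
width: 0.0515
```

```bash
python3 - <<'E'
from h import *
s=manip.get_state();print(s['clock'],s['position'],s['contact_force'],s['moment'],s['width'])
E
```

```text
13.7 [ 0.56040497 -0.07722876  0.03398453] [ 0.28911051 -0.1239454  -3.93195089] [ 0.13257624 -0.03862475 -0.02277771] 0.05146005330070607
```

arm_command([
  [5.15,[0,0,0],0],
  [5.15,[0,0,0],0],
])

```text
clock: 13.9
position: [0.5604, -0.0773, 0.0342]
ee_rot: [-0.707, 0.707, -0.0, 0.0]
contact_force: [0.1, -0.4, -4.1]
width: 0.0515
```

```bash
python3 - <<'E'
from h import *
s=manip.get_state();print(s['clock'],s['position'],s['contact_force'],s['moment'],s['width'])
E
```

```text
13.9 [ 0.56041704 -0.07731446  0.034151  ] [ 0.07705373 -0.41412512 -4.07050852] [0.11007496 0.02329994 0.00210041] 0.051507348040146006
```

arm_command([
  [5.17,[0,0,-0.2],0],
  [5.17,[0,0,0],0],
  [5.18,[0,0,0],0],
  [5.18,[0,0,0],0],
])

```text
clock: 14.3
position: [0.5603, -0.0768, 0.0322]
ee_rot: [-0.707, 0.707, 0.0, 0.0]
contact_force: [1.4, 0.1, -3.8]
width: 0.0518
```

```bash
python3 - <<'E'
from h import *
s=manip.get_state();print(s['clock'],s['position'],s['contact_force'],s['moment'],s['width'])
im=grab('scene','s13');p=im['pixels'];
cv2.imwrite('pics/s13c.png',cv2.cvtColor(cv2.resize(np.clip(p[220:400,220:400]*1.8,0,255).astype(np.uint8),None,fx=3.3,fy=3.3),cv2.COLOR_RGB2BGR))
E
```

```text
14.3 [ 0.56030974 -0.07681057  0.03215451] [ 1.38921284  0.0867299  -3.83497155] [ 0.09959723 -0.01124539  0.02391675] 0.05178068033872253
```

View pics/s13c.png

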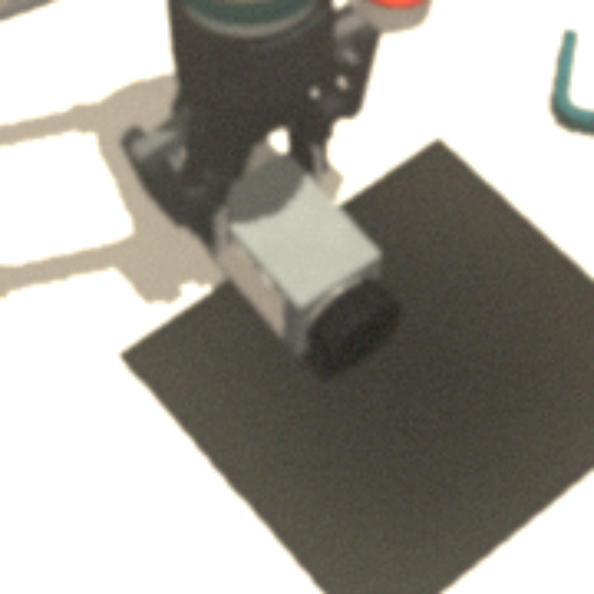

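arm_command([
  [5.2,[0,0,0],0],
  [5.2,[0,0,0],0],
  [5.2,[0,0,0.2],0],
])

```text
clock: 14.65
position: [0.5605, -0.0767, 0.0344]
ee_rot: [-0.707, 0.707, 0.0, 0.0]
contact_force: [-0.8, 0.1, -1.5]
width: 0.0519
```

```bash
python3 - <<'E'
from h import *
s=manip.get_state();print(s['clock'],s['position'],s['contact_force'],s['moment'],s['width'])
E
```

```text
14.65 [ 0.56048099 -0.07673852  0.03436077] [-0.78931479  0.071947   -1.54059919] [ 0.01684508  0.14473553 -0.00685226] 0.05185375082091857
```

arm_command([
  [5.22,[0,0,0],0],
  [5.22,[0,0,0.1],0],
])

```text
clock: 14.85
position: [0.5606, -0.0767, 0.0354]
ee_rot: [-0.707, 0.707, 0.0, 0.0]
contact_force: [0.1, -0.2, -0.7]
width: 0.0523
```

```bash
python3 - <<'E'
from h import *
s=manip.get_state();print(s['clock'],s['position'],s['contact_force'],s['moment'],s['width'])
im=grab('scene','s14');p=im['pixels'];
cv2.imwrite('pics/s14c.png',cv2.cvtColor(cv2.resize(np.clip(p[220:400,220:400]*1.8,0,255).astype(np.uint8),None,fx=3.3,fy=3.3),cv2.COLOR_RGB2BGR))
E
```

```text
14.85 [ 0.56057995 -0.07673354  0.03544608] [ 0.09729093 -0.18956461 -0.65185213] [0.02215525 0.05396393 0.03060663] 0.05232638938823768
```

View pics/s14c.png

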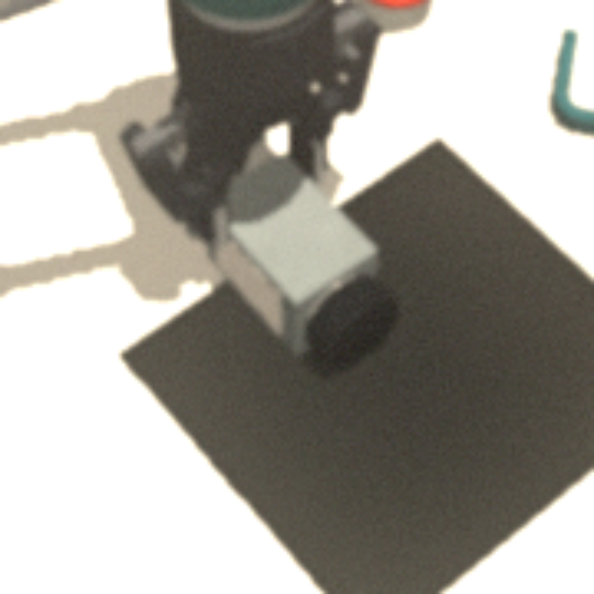

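arm_command([
  [5.19,[0,0,0],0],
  [5.19,[0,-0.15,0.4],0],
  [5.19,[0,-0.2,0.5],0],
  [5.19,[0,-0.25,0.5],0],
])

```text
clock: 15.3
position: [0.5602, -0.0828, 0.0493]
ee_rot: [0.707, -0.707, 0.0, 0.0]
contact_force: [-0.2, 0.2, -2.5]
width: 0.0521
```

```bash
python3 - <<'E'
from h import *
s=manip.get_state();print(s['clock'],s['position'],s['contact_force'],s['moment'],s['width'])
im=grab('scene','s15');p=im['pixels'];
cv2.imwrite('pics/s15c.png',cv2.cvtColor(cv2.resize(np.clip(p[220:400,220:400]*1.8,0,255).astype(np.uint8),None,fx=3.3,fy=3.3),cv2.COLOR_RGB2BGR))
E
```

```text
15.3 [ 0.56018871 -0.0827813   0.04927791] [-0.15201698  0.23692698 -2.48547657] [ 0.0246976   0.01720651 -0.00675044] 0.05208554692517766
```

View pics/s15c.png

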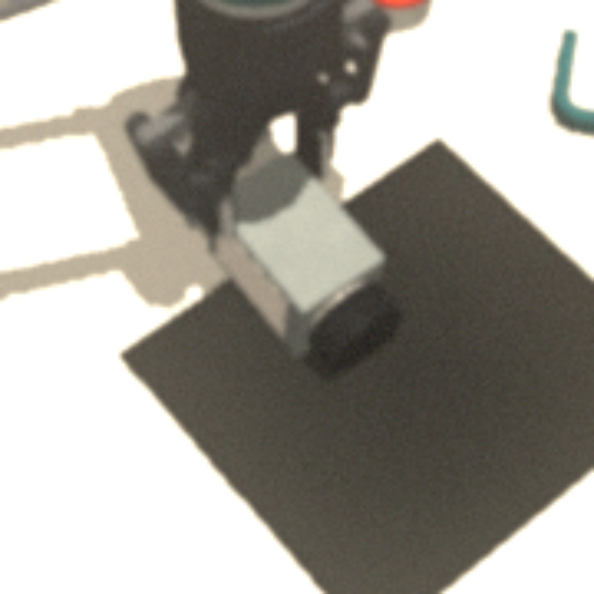

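arm_command([
  [5.19,[0,-0.35,0.6],0],
  [5.19,[0,-0.4,0.6],0],
  [5.19,[0,-0.45,0.6],0],
  [5.19,[0,-0.5,0.55],0],
  [5.19,[0,-0.5,0.5],0],
])

```text
clock: 15.85
position: [0.5606, -0.1053, 0.0784]
ee_rot: [-0.707, 0.707, 0.0, 0.0]
contact_force: [-0.1, -0.3, 0.4]
width: 0.0517
```

```bash
python3 - <<'E'
from h import *
s=manip.get_state();print(s['clock'],s['position'],s['contact_force'],s['moment'],s['width'])
im=grab('scene','s16');p=im['pixels'];
cv2.imwrite('pics/s16c.png',cv2.cvtColor(cv2.resize(np.clip(p[220:400,220:400]*1.8,0,255).astype(np.uint8),None,fx=3.3,fy=3.3),cv2.COLOR_RGB2BGR))
E
```

```text
15.85 [ 0.56057653 -0.10533047  0.0784462 ] [-0.06726104 -0.30947163  0.39186237] [ 0.02273451 -0.01904167 -0.00625822] 0.05167865159148279
```

View pics/s16c.png

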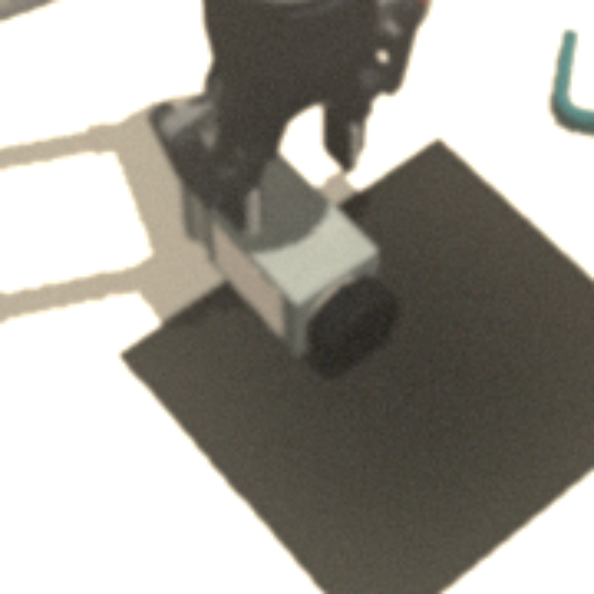

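arm_command([
  [7,[0,0.8,0],0],
  [7,[0,1.6,0],0],
  [7,[0,0.8,0],0],
  [7,[0,0,-1.5],0],
  [7,[0,0,-2.0],0],
  [7,[0,0,-1.1],0],
  [7,[0,0,0],0],
])

```text
clock: 16.6
position: [0.5587, -0.0715, 0.0298]
ee_rot: [0.708, -0.707, 0.001, 0.002]
contact_force: [-1.2, -0.0, 0.1]
width: 0.0699
```

```bash
python3 - <<'E'
from h import *
s=manip.get_state();print(s['clock'],s['position'],s['contact_force'],s['moment'],s['width'])
im=grab('scene','s17');p=im['pixels'];W=pts(im)
cv2.imwrite('pics/s17c.png',cv2.cvtColor(cv2.resize(np.clip(p[220:400,220:400]*1.8,0,255).astype(np.uint8),None,fx=3.3,fy=3.3),cv2.COLOR_RGB2BGR))
m=(W[...,2]>0.053)&(W[...,2]<0.06)&(W[...,0]>0.5)&(W[...,0]<0.63)&(W[...,1]<-0.09)&(W[...,1]>-0.29)
Q=W[m];print(Q.min(0),Q.max(0),Q.mean(0),cv2.minAreaRect((Q[:,:2]*1000).astype(np.float32)))
E
```

```text
16.6 [ 0.55866882 -0.0714694   0.02984323] [-1.23051444 -0.03454361  0.14514199] [ 0.01064532  0.03957167 -0.00673882] 0.06990425295131733
[ 0.53315006 -0.16504744  0.05304955] [ 0.58613165 -0.09001363  0.05921591] [ 0.55889088 -0.11787756  0.05563409] ((559.621826171875, -127.5564193725586), (74.99407196044922, 52.954795837402344), 89.86698913574219)
```

View pics/s17c.png

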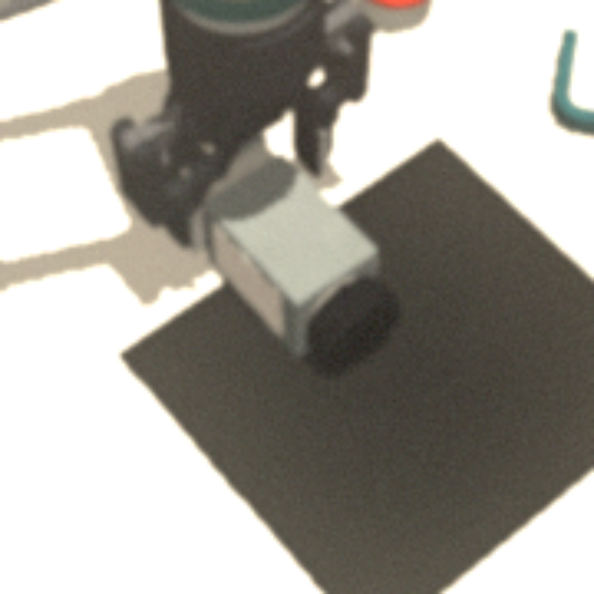

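arm_command([
  [4.8,[0.05,0,0],0],
  [4.8,[0,0,0],0],
  [4.8,[0,0,0],0],
  [5.1,[0,0,0.3],0],
  [5.15,[0,0,0.3],0],
  [5.17,[0,0,0],0],
  [5.17,[0,0,0],0],
  [5.18,[0,0,0],0],
  [5.18,[0,0,0],0],
])

```text
clock: 17.55
position: [0.5608, -0.0727, 0.0376]
ee_rot: [-0.707, 0.707, 0.0, 0.0]
contact_force: [0.1, -0.1, -2.9]
width: 0.0516
```

```bash
python3 - <<'E'
from h import *
s=manip.get_state();print(s['clock'],s['position'],s['contact_force'],s['moment'],s['width'])
E
```

```text
17.55 [ 0.56082697 -0.07274855  0.03760055] [ 0.06633286 -0.11080698 -2.85655582] [ 0.01502349 -0.03174698  0.01095757] 0.051578370505809136
```

arm_command([
  [5.185,[0,0,0.1],0],
  [5.185,[0,0,0],0],
])

```text
clock: 17.75
position: [0.5607, -0.0728, 0.0386]
ee_rot: [-0.707, 0.707, -0.0, -0.0]
contact_force: [-0.7, -1.0, -2.8]
width: 0.0521
```

```bash
python3 - <<'E'
from h import *
s=manip.get_state();print(s['clock'],s['position'],s['contact_force'],s['moment'],s['width'])
E
```

```text
17.75 [ 0.5607152  -0.07276463  0.03863161] [-0.7450467  -1.038684   -2.81954685] [-0.00099856  0.02527377 -0.00479129] 0.05205231363222277
```

arm_command([
  [5.19,[0,0,0.1],0],
  [5.19,[0,0,0],0],
])

```text
clock: 17.95
position: [0.5608, -0.0728, 0.0397]
ee_rot: [-0.707, 0.707, 0.0, 0.0]
contact_force: [0.4, -0.5, -3.3]
width: 0.0519
```

```bash
python3 - <<'E'
from h import *
s=manip.get_state();print(s['clock'],s['position'],s['contact_force'],s['moment'],s['width'])
im=grab('scene','s18');p=im['pixels'];W=pts(im)
cv2.imwrite('pics/s18c.png',cv2.cvtColor(cv2.resize(np.clip(p[220:400,220:400]*1.8,0,255).astype(np.uint8),None,fx=3.3,fy=3.3),cv2.COLOR_RGB2BGR))
E
```

```text
17.95 [ 0.56080546 -0.07276479  0.03973614] [ 0.35564878 -0.47459966 -3.25242772] [-0.06516652  0.05897005 -0.01782294] 0.05186004456212246
```

View pics/s18c.png

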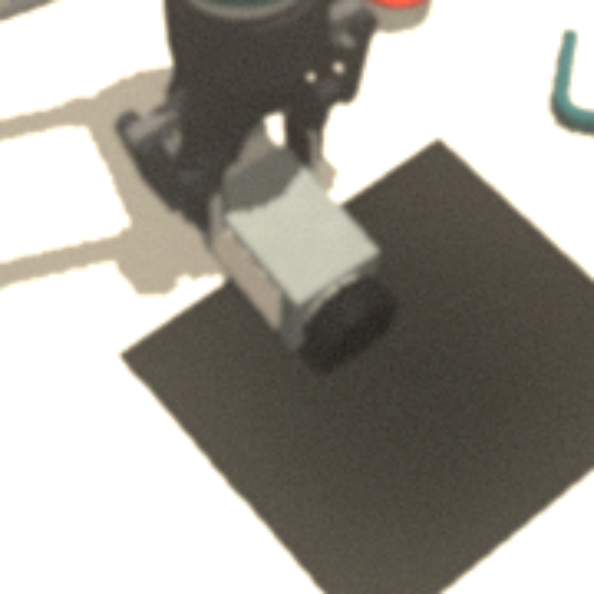

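arm_command([
  [5.17,[0,0,0.1],0],
  [5.17,[0,-0.15,0.4],0],
  [5.17,[0,-0.2,0.5],0],
  [5.17,[0,-0.2,0.5],0],
])

```text
clock: 18.4
position: [0.5609, -0.0784, 0.0551]
ee_rot: [-0.707, 0.707, 0.0, 0.0]
contact_force: [-0.4, -0.9, -3.5]
width: 0.0517
```

```bash
python3 - <<'E'
from h import *
s=manip.get_state();print(s['clock'],s['position'],s['contact_force'],s['moment'],s['width'])
im=grab('scene','s19');p=im['pixels'];W=pts(im)
cv2.imwrite('pics/s19c.png',cv2.cvtColor(cv2.resize(np.clip(p[220:400,220:400]*1.8,0,255).astype(np.uint8),None,fx=3.3,fy=3.3),cv2.COLOR_RGB2BGR))
E
```

```text
18.4 [ 0.56089002 -0.07839603  0.05509038] [-0.38636405 -0.88126728 -3.50961557] [-0.0015271   0.0410151   0.03013379] 0.051698875643451075
```

View pics/s19c.png

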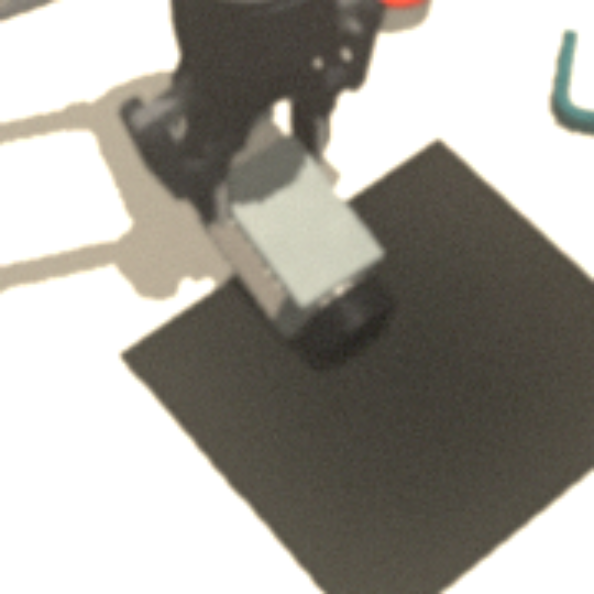

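arm_command([
  [5.17,[0,-0.3,0.5],0],
  [5.17,[0,-0.3,0.5],0],
  [5.17,[0,-0.4,0.5],0],
  [5.17,[0,-0.4,0.5],0],
])

```text
clock: 18.85
position: [0.5608, -0.0926, 0.0751]
ee_rot: [-0.707, 0.707, 0.0, 0.0]
contact_force: [-0.1, 0.3, -3.4]
width: 0.0518
```

```bash
python3 - <<'E'
from h import *
s=manip.get_state();print(s['clock'],s['position'],s['contact_force'],s['moment'],s['width'])
im=grab('scene','s20');p=im['pixels'];W=pts(im)
cv2.imwrite('pics/s20c.png',cv2.cvtColor(cv2.resize(np.clip(p[220:400,220:400]*1.8,0,255).astype(np.uint8),None,fx=3.3,fy=3.3),cv2.COLOR_RGB2BGR))
E
```

```text
18.85 [ 0.56081918 -0.09258041  0.07507639] [-0.14178589  0.34643546 -3.35672876] [ 0.05747131  0.00781285 -0.00245568] 0.05179967829564348
```

View pics/s20c.png

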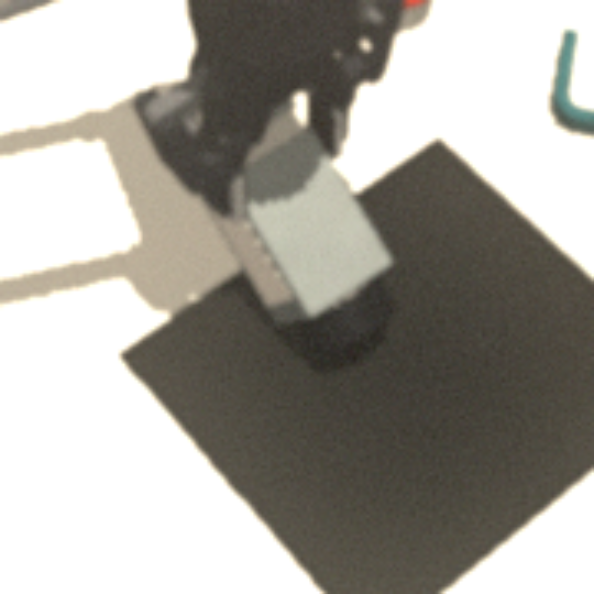

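arm_command([
  [5.18,[0,-0.45,0.42],0],
  [5.18,[0,-0.48,0.4],0],
  [5.18,[0,-0.5,0.36],0],
  [5.18,[0,-0.5,0.32],0],
])

```text
clock: 19.3
position: [0.5609, -0.112, 0.0899]
ee_rot: [-0.707, 0.707, 0.0, 0.0]
contact_force: [-0.0, 0.2, -4.4]
width: 0.0521
```

```bash
python3 - <<'E'
from h import *
s=manip.get_state();print(s['clock'],s['position'],s['contact_force'],s['moment'],s['width'])
im=grab('scene','s21');p=im['pixels'];W=pts(im)
cv2.imwrite('pics/s21c.png',cv2.cvtColor(cv2.resize(np.clip(p[220:400,220:400]*1.8,0,255).astype(np.uint8),None,fx=3.3,fy=3.3),cv2.COLOR_RGB2BGR))
E
```

```text
19.3 [ 0.56085209 -0.11199982  0.08993381] [-0.03970275  0.20261864 -4.42162442] [-0.03105887 -0.01952287  0.00943438] 0.052082633534780834
```

View pics/s21c.png

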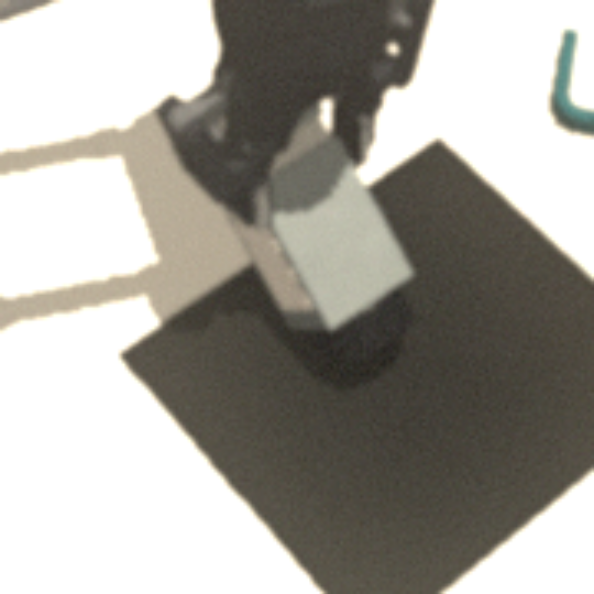

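```bash
cat >> h.py <<'E'
def tilt(tag,x0=0.561):
    s=manip.get_state();print(s['clock'],s['position'].round(4),s['contact_force'].round(2),s['moment'].round(3),round(s['width'],5))
    im=grab('scene',tag);p=im['pixels'].astype(int);W=pts(im)
    cv2.imwrite(f'pics/{tag}c.png',cv2.cvtColor(cv2.resize(np.clip(p[180:400,220:400]*1.8,0,255).astype(np.uint8),None,fx=2.7,fy=2.7),cv2.COLOR_RGB2BGR))
    y=s['position'][1]
    g=p.sum(-1)
    m=(abs(W[...,0]-x0)<0.035)&(W[...,2]>0.012)&(W[...,1]<y+0.06)&(W[...,1]>y-0.13)&(g>200)&(p.max(-1)-p.min(-1)<40)&(W[...,2]<0.13)
    n,l,st,_=cv2.connectedComponentsWithStats(m.astype(np.uint8));
    if n<2: print('none');return
    i=1+np.argmax(st[1:,4]);Q=W[l==i];
    for _ in range(3):
        c=np.median(Q,0);u,sv,vt=np.linalg.svd(Q-c,full_matrices=False);d=(Q-c)@vt[2];Q=Q[abs(d)<0.004]
    nn=vt[2]*np.sign(vt[2][2]);print('face n',nn.round(3),'tilt of normal from z toward -y deg',np.degrees(np.arctan2(-nn[1],nn[2])).round(1),'c',Q.mean(0).round(4),len(Q))
    print('y',Q[:,1].min().round(4),Q[:,1].max().round(4),'z',Q[:,2].min().round(4),Q[:,2].max().round(4))
E
python3 -c "
from h import *
tilt('s22')"
```

```text
19.35 [ 0.5613 -0.113   0.0905] [ 1.   -1.13 -3.48] [-0.008 -0.042 -0.031] 0.05151
face n [-0.278 -0.607  0.744] tilt of normal from z toward -y deg 39.2 c [ 0.5635 -0.145   0.0834] 431
y -0.1684 -0.1172 z 0.0631 0.1131
```

arm_command([
  [5.19,[0,0,-0.2],0],
  [5.19,[0,0,0],0],
])

```text
clock: 19.6
position: [0.5609, -0.1112, 0.0875]
ee_rot: [0.707, -0.707, 0.0, -0.0]
contact_force: [0.2, 0.5, -1.9]
width: 0.0519
```

```bash
python3 -c "
from h import *
tilt('s23')"
```

```text
19.6 [ 0.5609 -0.1112  0.0875] [ 0.25  0.54 -1.88] [ 0.113 -0.043 -0.017] 0.05191
face n [-0.302 -0.708  0.638] tilt of normal from z toward -y deg 48.0 c [ 0.5624 -0.1406  0.0742] 400
y -0.1618 -0.1143 z 0.0522 0.1112
```

arm_command([
  [5.195,[0,0,0.1],0],
  [5.195,[0,-0.1,0.1],0],
])

```text
clock: 19.85
position: [0.5609, -0.1122, 0.0898]
ee_rot: [0.707, -0.707, -0.0, 0.0]
contact_force: [0.0, 1.3, -1.8]
width: 0.0517
```

```bash
python3 -c "
from h import *
tilt('s24')"
```

```text
19.85 [ 0.5609 -0.1122  0.0898] [ 0.05  1.34 -1.84] [ 0.108 -0.01  -0.013] 0.05168
face n [-0.301 -0.661  0.687] tilt of normal from z toward -y deg 43.9 c [ 0.56   -0.1407  0.0726] 381
y -0.1616 -0.1129 z 0.0513 0.0953
```

arm_command([
  [5.15,[0,0,-0.1],0],
  [5.15,[0,-0.4,0.05],0],
  [5.15,[0,-0.4,0.07],0],
  [5.15,[0,-0.4,0.05],0],
  [5.15,[0,-0.4,0.05],0],
])

```text
clock: 20.4
position: [0.5622, -0.1283, 0.0927]
ee_rot: [0.707, -0.707, -0.001, -0.001]
contact_force: [-0.8, 2.8, 7.1]
width: 0.0517
```

```bash
python3 -c "
from h import *
tilt('s25')"
```

```text
20.4 [ 0.5622 -0.1283  0.0927] [-0.78  2.83  7.09] [0.464 0.076 0.004] 0.05171
face n [-0.334 -0.766  0.549] tilt of normal from z toward -y deg 54.3 c [ 0.5581 -0.1515  0.0704] 302
y -0.1684 -0.1246 z 0.0505 0.0914
```

View pics/s25c.png

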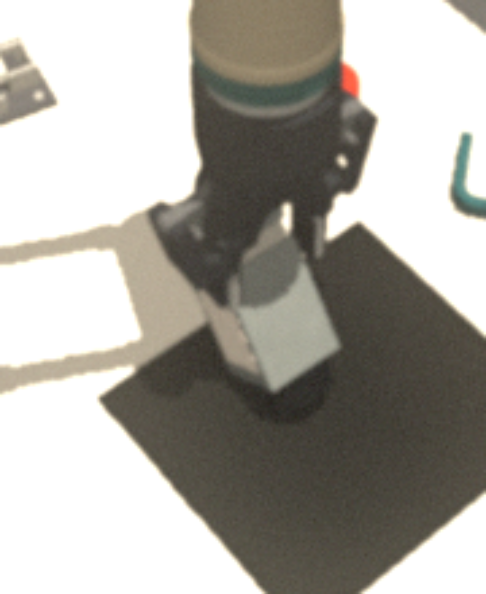

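arm_command([
  [5.15,[0,-0.45,0.05],0],
  [5.15,[0,-0.45,0.03],0],
  [5.15,[0,-0.45,0.0],0],
  [5.15,[0,-0.45,0],0],
  [5.15,[0,-0.45,-0.05],0],
])

```text
clock: 20.95
position: [0.5624, -0.1519, 0.0932]
ee_rot: [-0.706, 0.708, 0.002, 0.002]
contact_force: [-0.1, 0.7, 8.4]
width: 0.0515
```

```bash
python3 -c "
from h import *
tilt('s26')"
```

```text
20.95 [ 0.5624 -0.1519  0.0932] [-0.09  0.65  8.4 ] [0.195 0.042 0.027] 0.05151
face n [-0.324 -0.903  0.283] tilt of normal from z toward -y deg 72.6 c [ 0.554  -0.167   0.0663] 253
y -0.1782 -0.1509 z 0.0451 0.0883
```

View pics/s26c.png

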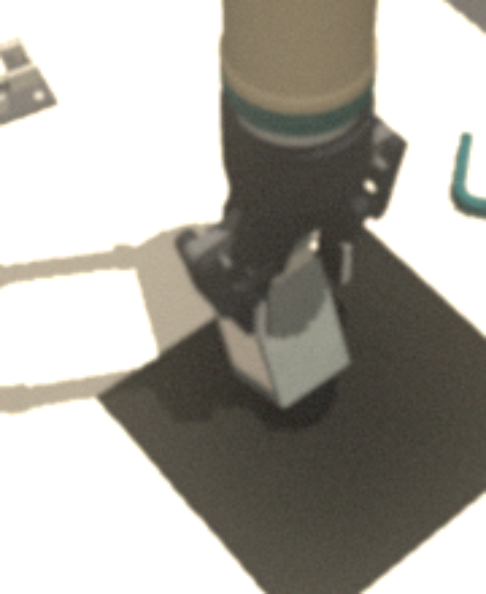

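arm_command([
  [5.15,[0,-0.4,-0.03],0],
  [5.15,[0,-0.4,-0.05],0],
  [5.15,[0,-0.4,-0.08],0],
  [5.15,[0,-0.4,-0.1],0],
])

```text
clock: 21.4
position: [0.5623, -0.1685, 0.0906]
ee_rot: [-0.706, 0.708, 0.002, 0.001]
contact_force: [-0.9, -1.2, 7.8]
width: 0.0515
```

```bash
python3 -c "
from h import *
tilt('s27')"
```

```text
21.4 [ 0.5623 -0.1685  0.0906] [-0.93 -1.24  7.8 ] [ 0.022  0.181 -0.047] 0.05153
face n [ 0.017 -0.965  0.263] tilt of normal from z toward -y deg 74.7 c [ 0.5598 -0.1785  0.0582] 375
y -0.1838 -0.1726 z 0.0393 0.0831
```

View pics/s27c.png

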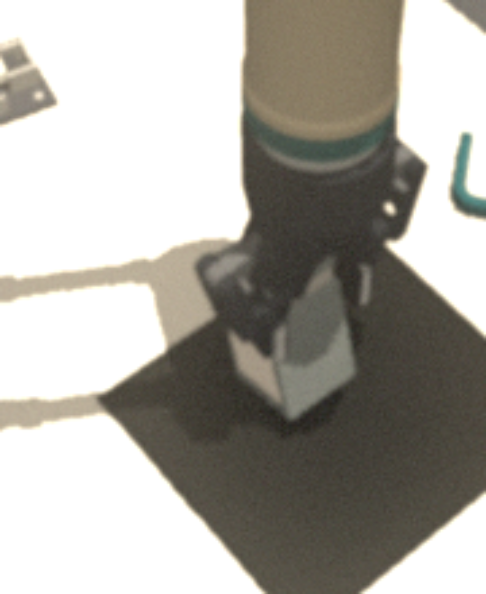

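arm_command([
  [5.15,[0,-0.4,-0.1],0],
  [5.15,[0,-0.4,-0.13],0],
  [5.15,[0,-0.4,-0.15],0],
  [5.15,[0,-0.1,-0.05],0],
])

```text
clock: 21.85
position: [0.5622, -0.1821, 0.0862]
ee_rot: [-0.706, 0.708, 0.001, 0.001]
contact_force: [-0.6, -1.6, 8.2]
width: 0.0518
```

```bash
python3 -c "
from h import *
tilt('s28')"
```

```text
21.85 [ 0.5622 -0.1821  0.0862] [-0.64 -1.62  8.24] [-0.084  0.206 -0.067] 0.0518
face n [1.    0.018 0.008] tilt of normal from z toward -y deg -65.8 c [ 0.5352 -0.16    0.0546] 145
y -0.1805 -0.1388 z 0.0377 0.0707
```

View pics/s28c.png

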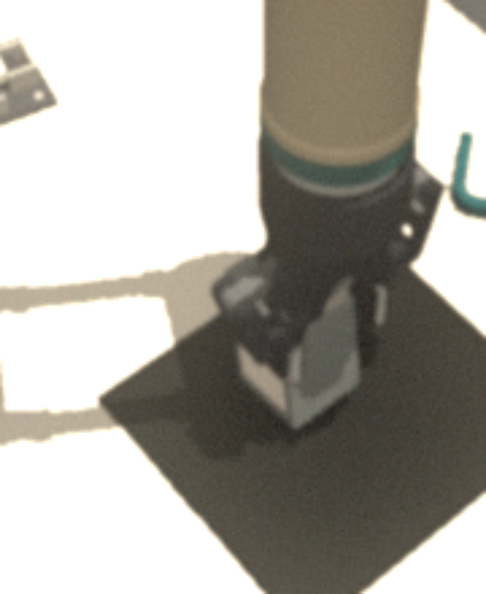

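```bash
cat > ft.py <<'E'
from h import *
import sys
tag=sys.argv[1]
s=manip.get_state();print(s['clock'],s['position'].round(4),s['contact_force'].round(2),s['moment'].round(3),round(s['width'],5))
im=grab('scene',tag);W=pts(im);p=im['pixels'].astype(int)
cv2.imwrite(f'pics/{tag}c.png',cv2.cvtColor(cv2.resize(np.clip(p[180:400,220:400]*1.8,0,255).astype(np.uint8),None,fx=2.7,fy=2.7),cv2.COLOR_RGB2BGR))
y=s['position'][1];x=s['position'][0]
# front (-y) face: points with x inside body, z between .028 and .075, frontmost
m=(abs(W[...,0]-x)<0.022)&(W[...,2]>0.03)&(W[...,2]<0.075)&(W[...,1]<y+0.015)&(W[...,1]>y-0.07)
Q=W[m]
for _ in range(5):
    A=np.c_[Q[:,0],Q[:,2],np.ones(len(Q))];c,*_=np.linalg.lstsq(A,Q[:,1],rcond=None);r=Q[:,1]-A@c;Q=Q[abs(r)<max(0.002,2*r.std()*0.7)]
print('front face dy/dz',c[1],'deg',np.degrees(np.arctan(c[1])).round(1),'dy/dx',c[0].round(3),'n',len(Q),'y at z=.03',(c[0]*x+c[1]*.03+c[2]).round(4),'rms',r.std())
E
python3 ft.py s29
```

```text
21.9 [ 0.5621 -0.1821  0.0861] [-1.34 -1.03  8.23] [-0.053  0.169  0.01 ] 0.05157
front face dy/dz 0.1520475683187284 deg 8.6 dy/dx 0.015 n 371 y at z=.03 -0.1887 rms 0.0007032124470941422
```

arm_command([
  [5.15,[0,-0.4,-0.13],0],
  [5.15,[0,-0.4,-0.14],0],
  [5.15,[0,-0.3,-0.12],0],
  [5.15,[0,0,0],0],
])

```text
clock: 22.35
position: [0.5619, -0.1927, 0.0817]
ee_rot: [-0.706, 0.708, 0.001, 0.001]
contact_force: [-1.1, -0.0, 5.4]
width: 0.0512
```

```bash
python3 ft.py s30
```

```text
22.35 [ 0.5619 -0.1927  0.0817] [-1.09 -0.02  5.41] [-0.12   0.092 -0.047] 0.05119
front face dy/dz 0.05088609082851922 deg 2.9 dy/dx 0.019 n 310 y at z=.03 -0.191 rms 0.000543624064517048
```

View pics/s30c.png

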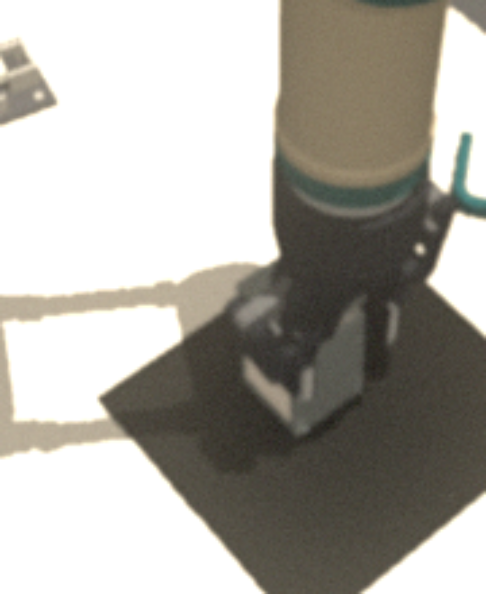

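arm_command([
  [5.1,[0,-0.25,-0.15],0],
  [5.1,[0,-0.2,-0.15],0],
  [5.1,[0,0,0],0],
])

```text
clock: 22.7
position: [0.5621, -0.1974, 0.0793]
ee_rot: [-0.706, 0.708, 0.001, 0.001]
contact_force: [-1.4, -2.4, 8.2]
width: 0.0514
```

```bash
python3 ft.py s31
```

```text
22.7 [ 0.5621 -0.1974  0.0793] [-1.38 -2.38  8.18] [-0.081  0.249  0.012] 0.0514
front face dy/dz 0.005554539088430482 deg 0.3 dy/dx 0.021 n 264 y at z=.03 -0.1921 rms 0.0005180240060886355
```

arm_command([
  [6,[0,0,0],0],
  [7.5,[0,0,0],0],
  [8,[0,0,0],0],
  [8,[0,0,1],0],
  [8,[0,0,2],0],
  [8,[0,0,2.5],0],
  [8,[0,1,2.5],0],
  [8,[0,1.5,0.5],0],
  [8,[0,0.5,0],0],
])

```text
clock: 23.65
position: [0.5611, -0.1641, 0.1634]
ee_rot: [-0.707, 0.707, 0.001, 0.0]
contact_force: [0.4, -0.5, -0.6]
width: 0.0802
```

```bash
python3 - <<'E'
from h import *
s=manip.get_state();print(s['clock'],s['position'],s['contact_force'],s['width'])
im=grab('scene','s32');p=im['pixels'];W=pts(im)
cv2.imwrite('pics/s32c.png',cv2.cvtColor(cv2.resize(np.clip(p[180:400,220:400]*1.8,0,255).astype(np.uint8),None,fx=2.7,fy=2.7),cv2.COLOR_RGB2BGR))
m=(W[...,2]>0.115)&(W[...,2]<0.132)&(abs(W[...,0]-.56)<.05)&(abs(W[...,1]+.17)<.05)
Q=W[m];print(len(Q),Q.mean(0),cv2.minAreaRect((Q[:,:2]*1000).astype(np.float32)))
E
python3 ft.py s33
```

```text
23.65 [ 0.56111199 -0.16407076  0.16341104] [ 0.3791453  -0.45540792 -0.61752993] 0.08022971730174536
1108 [ 0.5597048  -0.16826417  0.12341784] ((561.0379638671875, -166.77447509765625), (53.0421142578125, 52.56193923950195), 0.7679235339164734)
23.7 [ 0.5603 -0.1634  0.1622] [-0.19  0.68 -0.52] [-0.002 -0.016  0.01 ] 0.07984
front face dy/dz 0.0014318337277152704 deg 0.1 dy/dx 0.024 n 293 y at z=.03 -0.1922 rms 0.0005203816017345611
```

View pics/s32c.png

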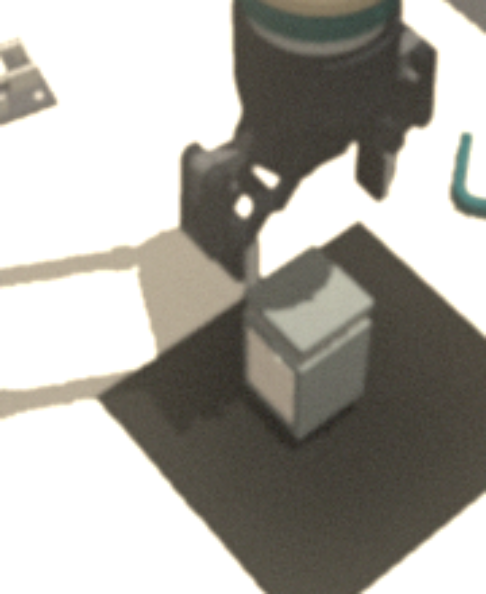

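arm_command([
  [8,[0,0,0],0],
  [8,[0,0,0],0],
  [8,[0,0,0],0],
  [8,[0,0,0],0],
  [8,[0,0,0],0],
  [8,[0,0,0],0],
  [8,[0,0,0],0],
  [8,[0,0.3,0],0],
  [8,[0,0,-1.5],0],
  [8,[0,0,-2.5],0],
  [8,[0,0,-2.3],0],
  [8,[0,0,-1.4],0],
])

```text
clock: 24.95
position: [0.5599, -0.1618, 0.0837]
ee_rot: [0.707, -0.707, 0.001, 0.001]
contact_force: [0.2, 0.6, 0.3]
width: 0.0799
```

```bash
python3 - <<'E'
from h import *
s=manip.get_state();print(s['clock'],s['position'],s['contact_force'],s['width'])
E
python3 ft.py s34
```

```text
24.95 [ 0.55985035 -0.16181114  0.08369933] [0.24986536 0.57749296 0.34421953] 0.07986387828701887
24.95 [ 0.5599 -0.1618  0.0837] [0.25 0.58 0.34] [-0.007  0.042  0.072] 0.07986
front face dy/dz 0.0028407622510460973 deg 0.2 dy/dx 0.014 n 298 y at z=.03 -0.1923 rms 0.0005163860001350316
```

arm_command([
  [8,[0,0,0.1],0],
  [5.0,[0,0,0],0],
  [5.0,[0,0,0],0],
  [5.0,[0,0,0],0],
  [5.0,[0,0,0],0],
  [5.0,[0,0,0],0],
])

```text
clock: 25.6
position: [0.5616, -0.1628, 0.0877]
ee_rot: [-0.707, 0.707, 0.001, 0.001]
contact_force: [-0.9, 0.5, 5.9]
width: 0.052
```

```bash
python3 ft.py s35
```

```text
25.6 [ 0.5616 -0.1628  0.0877] [-0.92  0.47  5.93] [ 0.021  0.042 -0.012] 0.05203
front face dy/dz 0.000598443188837422 deg 0.0 dy/dx 0.016 n 297 y at z=.03 -0.1922 rms 0.0005311189009195923
```

View pics/s35c.png

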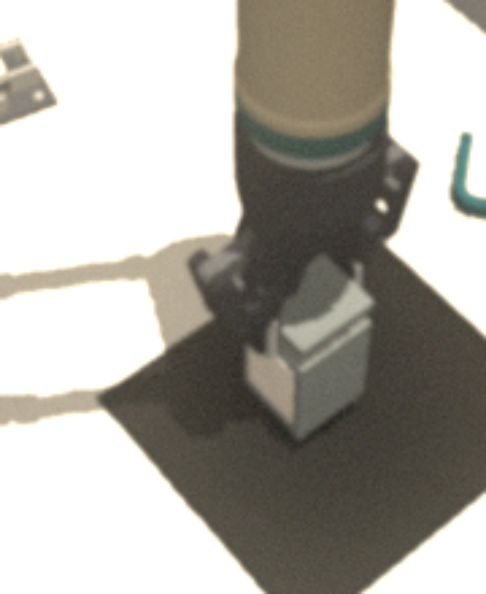

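arm_command([
  [5.0,[0,-0.35,0],0],
  [5.0,[0,-0.4,0.05],0],
  [5.0,[0,-0.4,0.05],0],
  [5.0,[0,-0.4,0.05],0],
])

```text
clock: 26.05
position: [0.5616, -0.1769, 0.089]
ee_rot: [0.708, -0.706, -0.001, -0.001]
contact_force: [0.5, 5.0, 4.1]
width: 0.0519
```

```bash
python3 ft.py s36
```

```text
26.05 [ 0.5616 -0.1769  0.089 ] [0.5  5.   4.08] [ 0.777 -0.111  0.054] 0.05193
front face dy/dz -0.11834626425640785 deg -6.7 dy/dx 0.001 n 219 y at z=.03 -0.1956 rms 0.00038209578706656686
```

arm_command([
  [5.0,[0,-0.45,0],0],
  [5.0,[0,-0.5,0.03],0],
  [5.0,[0,-0.5,0.03],0],
  [5.0,[0,-0.5,0],0],
])

```text
clock: 26.5
position: [0.5614, -0.1975, 0.0887]
ee_rot: [0.707, -0.707, -0.0, -0.001]
contact_force: [1.6, 2.3, 1.2]
width: 0.0516
```

```bash
python3 ft.py s37
```

```text
26.5 [ 0.5614 -0.1975  0.0887] [1.64 2.34 1.19] [ 0.626 -0.397 -0.05 ] 0.05161
front face dy/dz -0.29988374789992817 deg -16.7 dy/dx 0.0 n 77 y at z=.03 -0.2006 rms 0.00014858808687442986
```

View pics/s37c.png

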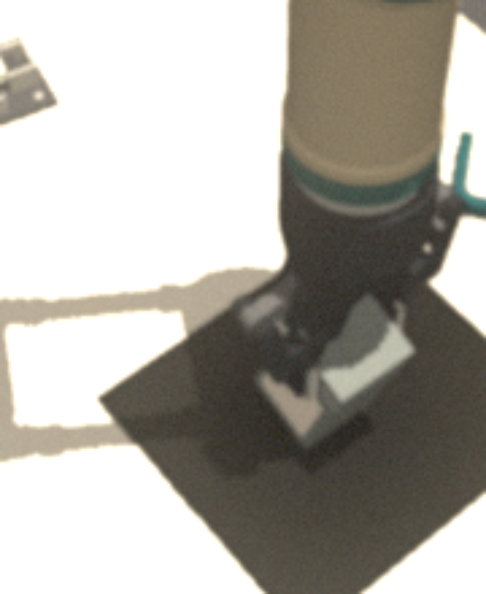

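arm_command([
  [5.0,[0,-0.7,-0.1],0],
  [5.0,[0,-0.75,-0.17],0],
  [5.0,[0,-0.75,-0.22],0],
  [5.0,[0,-0.72,-0.28],0],
  [5.0,[0,-0.7,-0.34],0],
  [5.0,[0,-0.66,-0.4],0],
])

```text
clock: 27.15
position: [0.5614, -0.2425, 0.0737]
ee_rot: [-0.706, 0.708, 0.0, 0.001]
contact_force: [1.0, -1.5, 5.7]
width: 0.0515
```

```bash
python3 ft.py s38
```

```text
27.15 [ 0.5614 -0.2425  0.0737] [ 1.02 -1.47  5.74] [ 0.118 -0.32  -0.037] 0.05146
front face dy/dz 0.0 deg 0.0 dy/dx 0.0 n 0 y at z=.03 0.0 rms nan
  ret = _var(a, axis=axis, dtype=dtype, out=out, ddof=ddof,
  arrmean = um.true_divide(arrmean, div, out=arrmean,
  ret = ret.dtype.type(ret / rcount)
```

View pics/s38c.png

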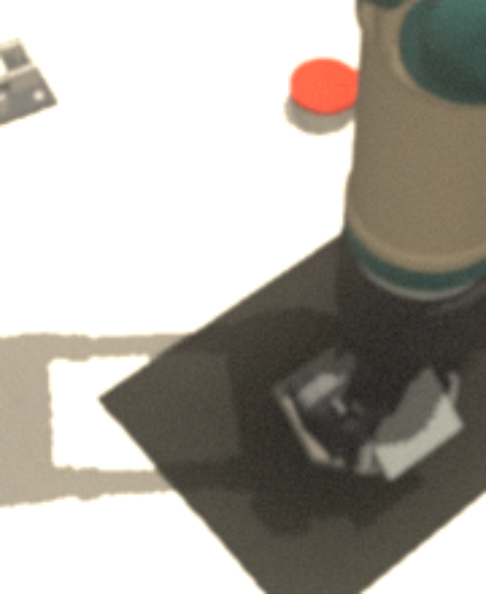

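arm_command([
  [5.0,[0,-0.63,-0.46],0],
  [5.0,[0,-0.58,-0.52],0],
  [5.0,[0,-0.54,-0.57],0],
  [5.0,[0,-0.49,-0.6],0],
  [5.0,[0,-0.4,-0.6],0],
  [5.0,[0,-0.3,-0.5],0],
  [5.0,[0,0,0],0],
])

```text
clock: 27.9
position: [0.5608, -0.2729, 0.0406]
ee_rot: [-0.706, 0.708, 0.0, 0.0]
contact_force: [0.6, -2.9, 2.6]
width: 0.0518
```

```bash
python3 ft.py s39 2>/dev/null
```

```text
27.9 [ 0.5608 -0.2729  0.0406] [ 0.63 -2.88  2.57] [-0.305 -0.141 -0.061] 0.05176
front face dy/dz 0.4551576566650689 deg 24.5 dy/dx -0.002 n 317 y at z=.03 -0.3032 rms 0.0008439652372515454
```

View pics/s39c.png

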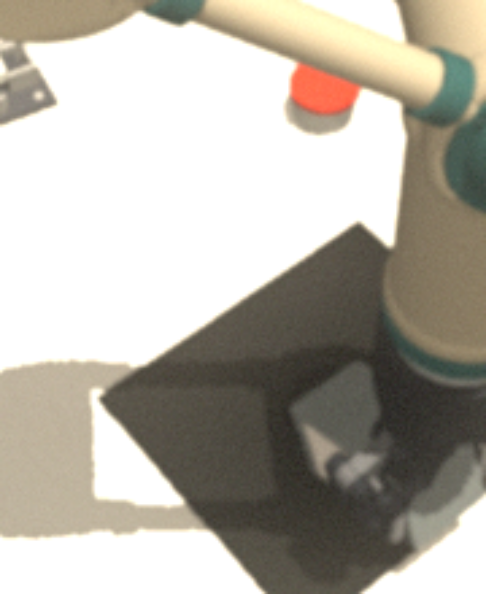

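arm_command([
  [4.8,[0,0,0],0],
  [4.8,[0,0,0.4],0],
  [4.8,[0,0.5,0.6],0],
  [4.8,[0,1.2,0],0],
  [4.8,[0,2,0],0],
  [4.8,[0,2.6,0],0],
  [4.8,[0,2.4,0],0],
  [4.8,[0,1.6,0],0],
  [4.8,[0,0.7,-0.4],0],
  [4.8,[0,0,-0.4],0],
  [4.8,[0,0,-0.1],0],
  [4.8,[0,0,0],0],
], grip_force=40)

```text
clock: 29.15
position: [0.5608, -0.1605, 0.0414]
ee_rot: [-0.707, 0.707, -0.0, 0.0]
contact_force: [1.4, -0.4, -5.0]
width: 0.0515
```

```bash
python3 ft.py s40 2>/dev/null
```

```text
29.15 [ 0.5608 -0.1605  0.0414] [ 1.4  -0.41 -5.04] [-0.188 -0.006 -0.046] 0.05149
front face dy/dz 0.45683712203237864 deg 24.6 dy/dx -0.002 n 292 y at z=.03 -0.1921 rms 0.0009450072746294708
```

View pics/s40c.png

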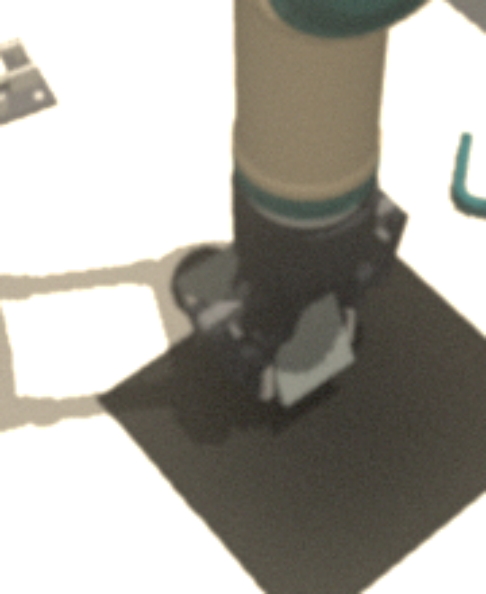

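```bash
python3 - <<'E'
from h import *
im=grab('scene','s41');W=pts(im);p=im['pixels']
cv2.imwrite('pics/s41c.png',cv2.cvtColor(cv2.resize(np.clip(p[270:345,270:370]*2.0,0,255).astype(np.uint8),None,fx=6,fy=6,interpolation=2),cv2.COLOR_RGB2BGR))
m=(abs(W[...,0]-.565)<0.004)&(W[...,1]>-.26)&(W[...,1]<-.12)&(W[...,2]>.006)&(W[...,2]<.13)
Q=W[m];Q=Q[np.argsort(Q[:,1])];print(Q[::3,1:].round(3).tolist())
E
```

```text
[[-0.258, 0.006], [-0.255, 0.007], [-0.246, 0.006], [-0.238, 0.007], [-0.182, 0.054], [-0.181, 0.055], [-0.181, 0.057], [-0.18, 0.061], [-0.18, 0.057], [-0.179, 0.062], [-0.179, 0.059], [-0.178, 0.06], [-0.177, 0.062], [-0.177, 0.07], [-0.177, 0.065], [-0.176, 0.071], [-0.175, 0.065], [-0.175, 0.071], [-0.175, 0.073], [-0.174, 0.069], [-0.173, 0.072], [-0.172, 0.076], [-0.172, 0.071], [-0.172, 0.074], [-0.172, 0.13], [-0.171, 0.123], [-0.171, 0.129], [-0.171, 0.079], [-0.171, 0.075], [-0.17, 0.076], [-0.17, 0.078], [-0.17, 0.084], [-0.169, 0.079], [-0.168, 0.08], [-0.168, 0.081], [-0.167, 0.083], [-0.167, 0.084], [-0.166, 0.085], [-0.166, 0.088], [-0.165, 0.093], [-0.165, 0.09], [-0.164, 0.093], [-0.164, 0.09], [-0.163, 0.091], [-0.163, 0.091], [-0.162, 0.098], [-0.161, 0.097], [-0.161, 0.095], [-0.16, 0.095]]
```

View pics/s41c.png

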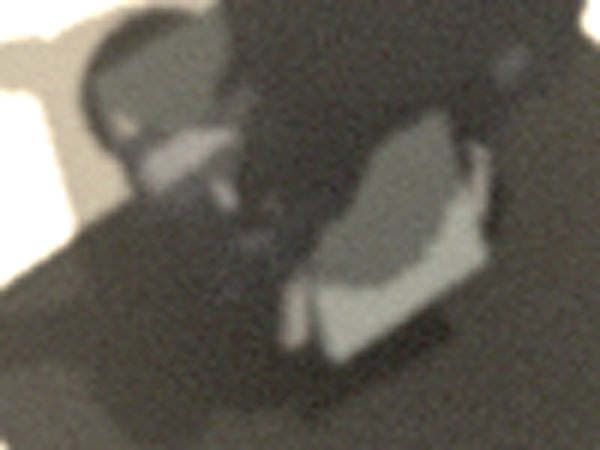

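arm_command([
  [5.1,[0,0.2,0.4],0],
  [5.15,[0,0.2,0.4],0],
  [5.15,[0,0.3,0.5],0],
  [5.16,[0,0.3,0.5],0],
], grip_force=20)

```text
clock: 29.65
position: [0.5609, -0.1495, 0.0605]
ee_rot: [-0.707, 0.707, 0.0, 0.0]
contact_force: [-0.1, 0.0, -2.5]
width: 0.0515
```

```bash
cat > pf.py <<'E'
from h import *
import sys
tag=sys.argv[1]
s=manip.get_state();print(s['clock'],s['position'].round(4),s['contact_force'].round(2),s['moment'].round(3),round(s['width'],5))
im=grab(tag.split('_')[0] if '_' in tag else 'scene',tag);W=pts(im);p=im['pixels'].astype(int)
cv2.imwrite(f'pics/{tag}c.png',cv2.cvtColor(cv2.resize(np.clip(p[180:400,220:400]*1.8,0,255).astype(np.uint8),None,fx=2.7,fy=2.7),cv2.COLOR_RGB2BGR))
x,y=s['position'][:2]
m=(abs(W[...,0]-x-.003)<0.012)&(W[...,1]>y-.14)&(W[...,1]<y+.06)&(W[...,2]>.012)&(W[...,2]<.135)
Q=W[m];e=np.arange(.012,.135,.006)
print([(round(float(np.median(Q[(Q[:,2]>=a)&(Q[:,2]<a+.006)][:,1])),3),round(a+.003,3)) for a in e if ((Q[:,2]>=a)&(Q[:,2]<a+.006)).sum()>3])
E
python3 pf.py s42
```

```text
29.65 [ 0.5609 -0.1495  0.0605] [-0.06  0.01 -2.47] [-0.167 -0.024  0.016] 0.05151
[(-0.169, np.float64(0.069)), (-0.169, np.float64(0.075)), (-0.167, np.float64(0.081)), (-0.164, np.float64(0.087)), (-0.161, np.float64(0.093)), (-0.158, np.float64(0.099)), (-0.155, np.float64(0.105)), (-0.153, np.float64(0.111)), (-0.15, np.float64(0.117))]
```

View pics/s42c.png

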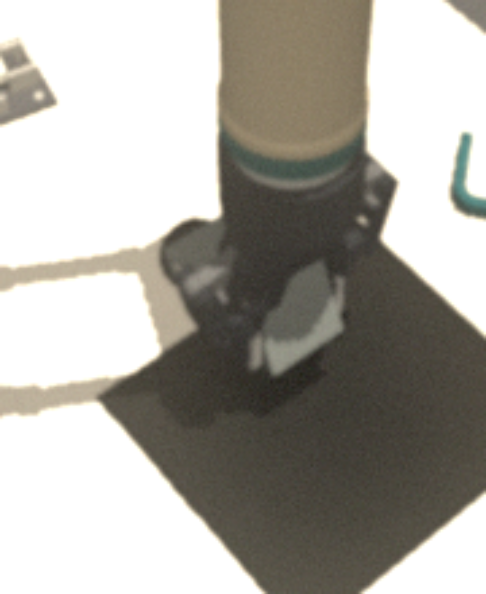

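arm_command([
  [5.175,[0,0,0],0],
  [5.175,[0,0,0],0],
])

```text
clock: 29.9
position: [0.5608, -0.1496, 0.0599]
ee_rot: [-0.707, 0.707, 0.0, -0.0]
contact_force: [-1.1, -0.7, -4.6]
width: 0.0521
```

```bash
python3 pf.py s43
```

```text
29.9 [ 0.5608 -0.1496  0.0599] [-1.06 -0.65 -4.64] [-0.168  0.019 -0.02 ] 0.05213
[(-0.169, np.float64(0.075)), (-0.166, np.float64(0.081)), (-0.164, np.float64(0.087)), (-0.161, np.float64(0.093)), (-0.158, np.float64(0.099)), (-0.155, np.float64(0.105)), (-0.152, np.float64(0.111)), (-0.15, np.float64(0.117))]
```

arm_command([
  [5.185,[0,0,0],0],
  [5.185,[0,0,0],0],
])

```text
clock: 30.15
position: [0.5606, -0.1495, 0.0597]
ee_rot: [0.707, -0.707, 0.0, 0.0]
contact_force: [-1.1, 0.3, -3.8]
width: 0.0518
```

```bash
python3 pf.py s44
```

```text
30.15 [ 0.5606 -0.1495  0.0597] [-1.11  0.33 -3.83] [0.117 0.054 0.036] 0.05182
[(-0.173, np.float64(0.075)), (-0.169, np.float64(0.081)), (-0.165, np.float64(0.087)), (-0.16, np.float64(0.093)), (-0.155, np.float64(0.099)), (-0.151, np.float64(0.105)), (-0.147, np.float64(0.111))]
```

arm_command([
  [5.18,[0,0.25,0.4],0],
  [5.18,[0,0.3,0.4],0],
  [5.18,[0,0.3,0.4],0],
])

```text
clock: 30.5
position: [0.5609, -0.1411, 0.0723]
ee_rot: [-0.707, 0.707, 0.0, 0.0]
contact_force: [0.1, 0.3, -3.6]
width: 0.0518
```

```bash
python3 pf.py s45
```

```text
30.5 [ 0.5609 -0.1411  0.0723] [ 0.07  0.34 -3.61] [-0.144  0.032 -0.04 ] 0.05182
[(-0.165, np.float64(0.093)), (-0.158, np.float64(0.099)), (-0.152, np.float64(0.105)), (-0.146, np.float64(0.111)), (-0.14, np.float64(0.117)), (-0.136, np.float64(0.123))]
```

View pics/s45c.png

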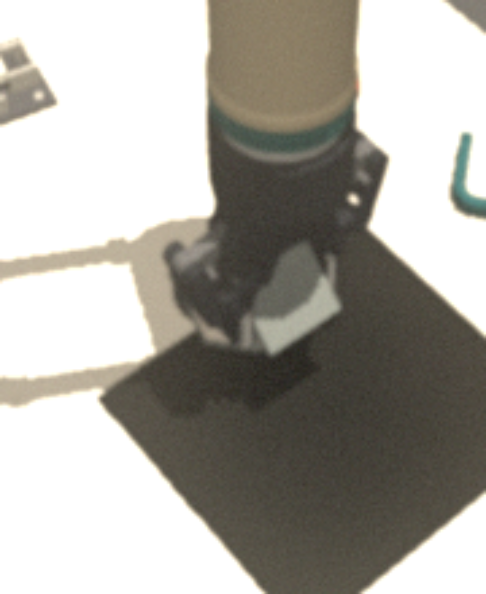

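arm_command([
  [5.18,[0,0.35,0.3],0],
  [5.18,[0,0.35,0.3],0],
  [5.18,[0,0.4,0.3],0],
  [5.18,[0,0.4,0.2],0],
])

```text
clock: 30.95
position: [0.5609, -0.1258, 0.0832]
ee_rot: [-0.707, 0.707, 0.0, 0.0]
contact_force: [1.1, -0.1, -3.6]
width: 0.0526
```

```bash
python3 pf.py s46
```

```text
30.95 [ 0.5609 -0.1258  0.0832] [ 1.07 -0.09 -3.61] [-0.084 -0.016 -0.034] 0.0526
[(-0.152, np.float64(0.099)), (-0.149, np.float64(0.105)), (-0.143, np.float64(0.111)), (-0.136, np.float64(0.117)), (-0.129, np.float64(0.123)), (-0.123, np.float64(0.129))]
```

arm_command([
  [5.19,[0,0.1,-0.2],0],
  [5.19,[0,0.1,-0.2],0],
  [5.195,[0,0.2,0],0],
])

```text
clock: 31.3
position: [0.5617, -0.124, 0.0802]
ee_rot: [-0.706, 0.708, 0.001, 0.0]
contact_force: [-0.9, -3.6, 4.9]
width: 0.0519
```

```bash
python3 pf.py s47
```

```text
31.3 [ 0.5617 -0.124   0.0802] [-0.92 -3.59  4.91] [-0.563  0.418  0.013] 0.05188
[(-0.151, np.float64(0.099)), (-0.148, np.float64(0.105)), (-0.139, np.float64(0.111)), (-0.129, np.float64(0.117)), (-0.122, np.float64(0.123)), (-0.117, np.float64(0.129))]
```

arm_command([
  [5.1,[0,0.4,0.12],0],
  [5.0,[0,0.4,0.1],0],
  [5.0,[0,0.4,0.1],0],
  [5.0,[0,0.4,0.08],0],
])

```text
clock: 31.75
position: [0.5603, -0.1054, 0.0822]
ee_rot: [0.707, -0.707, 0.0, 0.0]
contact_force: [-0.3, -0.0, -3.6]
width: 0.0518
```

```bash
python3 pf.py s48
```

```text
31.75 [ 0.5603 -0.1054  0.0822] [-0.31 -0.   -3.64] [-0.081 -0.009 -0.027] 0.05183
[(-0.131, np.float64(0.105)), (-0.124, np.float64(0.111)), (-0.115, np.float64(0.117)), (-0.105, np.float64(0.123)), (-0.099, np.float64(0.129))]
```

View pics/s48c.png

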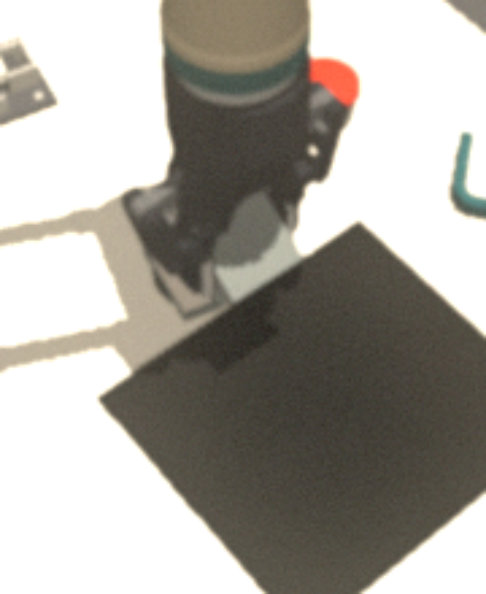

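arm_command([
  [4.8,[0,0,0.3],0],
  [4.8,[0,-0.6,0.4],0],
  [4.8,[0,-1.4,0],0],
  [4.8,[0,-2.0,0],0],
  [4.8,[0,-2.0,0],0],
  [4.8,[0,-1.4,0],0],
  [4.8,[0,-0.6,-0.2],0],
  [4.8,[0,0,-0.2],0],
], grip_force=30)

```text
clock: 32.6
position: [0.5608, -0.1874, 0.0856]
ee_rot: [-0.707, 0.707, -0.001, 0.001]
contact_force: [-0.2, 0.6, -3.6]
width: 0.051
```

```bash
python3 pf.py s49
```

```text
32.6 [ 0.5608 -0.1874  0.0856] [-0.17  0.55 -3.6 ] [-0.079  0.026  0.036] 0.051
[(-0.215, np.float64(0.105)), (-0.211, np.float64(0.111)), (-0.202, np.float64(0.117)), (-0.192, np.float64(0.123)), (-0.185, np.float64(0.129))]
```

arm_command([
  [4.8,[0,0.1,-0.3],0],
  [4.8,[0,0.2,-0.3],0],
  [4.8,[0,0.3,-0.2],0],
], grip_force=20)

```text
clock: 32.95
position: [0.5612, -0.1827, 0.0804]
ee_rot: [-0.705, 0.71, 0.002, -0.001]
contact_force: [-6.6, -10.0, 19.9]
width: 0.0516
```

```bash
python3 pf.py s50
```

```text
32.95 [ 0.5612 -0.1827  0.0804] [-6.55 -9.99 19.91] [-1.556  1.608  0.251] 0.05156
[(-0.211, np.float64(0.099)), (-0.207, np.float64(0.105)), (-0.198, np.float64(0.111)), (-0.188, np.float64(0.117)), (-0.181, np.float64(0.123))]
```

arm_command([
  [4.8,[0,0.35,0.2],0],
  [4.8,[0,0.4,0.15],0],
  [4.8,[0,0.4,0.1],0],
])

```text
clock: 33.3
position: [0.5604, -0.1674, 0.0819]
ee_rot: [0.708, -0.707, 0.0, 0.001]
contact_force: [0.5, 0.5, -3.9]
width: 0.0515
```

```bash
python3 pf.py s51
```

```text
33.3 [ 0.5604 -0.1674  0.0819] [ 0.49  0.55 -3.88] [-0.096 -0.03   0.018] 0.05145
[(-0.195, np.float64(0.099)), (-0.192, np.float64(0.105)), (-0.185, np.float64(0.111)), (-0.176, np.float64(0.117)), (-0.168, np.float64(0.123)), (-0.161, np.float64(0.129))]
```

arm_command([
  [4.8,[0,0.3,-0.25],0],
  [4.8,[0,0.35,0],0],
  [4.8,[0,0.35,0.05],0],
])

```text
clock: 33.65
position: [0.5616, -0.159, 0.0808]
ee_rot: [-0.707, 0.708, 0.001, 0.001]
contact_force: [0.6, -2.3, -0.1]
width: 0.0512
```

```bash
python3 pf.py s52
```

```text
33.65 [ 0.5616 -0.159   0.0808] [ 0.63 -2.3  -0.09] [-0.455  0.034 -0.012] 0.05116
[(-0.186, np.float64(0.099)), (-0.184, np.float64(0.105)), (-0.175, np.float64(0.111)), (-0.166, np.float64(0.117)), (-0.158, np.float64(0.123)), (-0.153, np.float64(0.129))]
```

arm_command([
  [4.8,[0,0.2,-0.2],0],
  [4.8,[0,0.35,0],0],
  [4.8,[0,0.4,0.05],0],
  [4.8,[0,0.4,0.03],0],
])

```text
clock: 34.1
position: [0.5625, -0.1466, 0.0806]
ee_rot: [-0.706, 0.708, 0.002, 0.001]
contact_force: [0.7, -2.3, 0.5]
width: 0.0517
```

```bash
python3 pf.py s53
```

```text
34.1 [ 0.5625 -0.1466  0.0806] [ 0.67 -2.34  0.49] [-0.284 -0.168 -0.081] 0.05174
[(-0.174, np.float64(0.099)), (-0.171, np.float64(0.105)), (-0.162, np.float64(0.111)), (-0.153, np.float64(0.117)), (-0.145, np.float64(0.123))]
```

View pics/s53c.png

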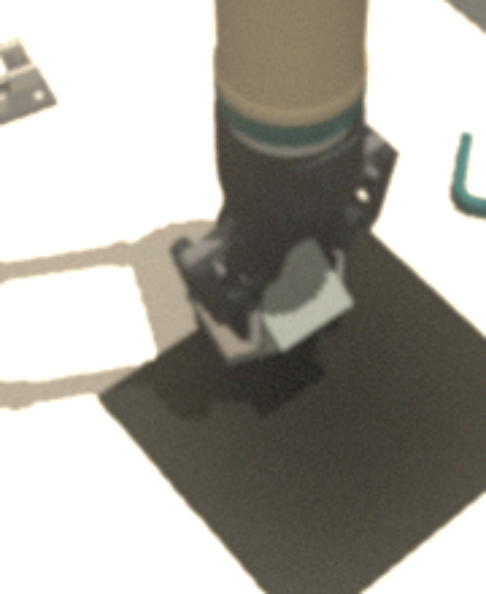

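arm_command([
  [4.8,[0,-0.3,0.5],0],
  [5.1,[0,-0.2,0.5],0],
  [5.17,[0,0,0],0],
  [5.185,[0,0,0],0],
  [5.19,[0,0,0],0],
])

```text
clock: 34.65
position: [0.5603, -0.1499, 0.0886]
ee_rot: [0.707, -0.707, 0.001, 0.0]
contact_force: [0.3, -0.2, -3.6]
width: 0.0519
```

```bash
python3 pf.py s54
```

```text
34.65 [ 0.5603 -0.1499  0.0886] [ 0.25 -0.19 -3.64] [-0.038 -0.024  0.011] 0.0519
[(-0.177, np.float64(0.111)), (-0.169, np.float64(0.117)), (-0.159, np.float64(0.123)), (-0.15, np.float64(0.129)), (-0.143, np.float64(0.135))]
```

arm_command([
  [5.195,[0,0,0],0],
  [5.195,[0,0,0],0],
])

```text
clock: 34.9
position: [0.5606, -0.1501, 0.089]
ee_rot: [0.707, -0.707, 0.0, 0.0]
contact_force: [-0.9, 0.9, -3.4]
width: 0.0519
```

```bash
python3 pf.py s55
```

```text
34.9 [ 0.5606 -0.1501  0.089 ] [-0.85  0.94 -3.39] [ 0.009  0.145 -0.005] 0.05189
[(-0.145, np.float64(0.027)), (-0.148, np.float64(0.033)), (-0.15, np.float64(0.039)), (-0.153, np.float64(0.045)), (-0.155, np.float64(0.051)), (-0.157, np.float64(0.057)), (-0.16, np.float64(0.063)), (-0.162, np.float64(0.069)), (-0.165, np.float64(0.075)), (-0.167, np.float64(0.081)), (-0.169, np.float64(0.087)), (-0.171, np.float64(0.093)), (-0.178, np.float64(0.111)), (-0.171, np.float64(0.117)), (-0.156, np.float64(0.123)), (-0.146, np.float64(0.129))]
```

arm_command([
  [5.195,[0,0.2,0.3],0],
  [5.2,[0,0.2,0.2],0],
])

```text
clock: 35.15
position: [0.561, -0.1461, 0.0945]
ee_rot: [-0.707, 0.707, 0.0, 0.0]
contact_force: [-0.8, -0.1, -1.7]
width: 0.0519
```

```bash
python3 pf.py s56
```

```text
35.15 [ 0.561  -0.1461  0.0945] [-0.77 -0.14 -1.72] [ 0.047  0.092 -0.025] 0.0519
[(-0.146, np.float64(0.033)), (-0.148, np.float64(0.039)), (-0.15, np.float64(0.045)), (-0.153, np.float64(0.051)), (-0.154, np.float64(0.057)), (-0.156, np.float64(0.063)), (-0.158, np.float64(0.069)), (-0.161, np.float64(0.075)), (-0.163, np.float64(0.081)), (-0.165, np.float64(0.087)), (-0.167, np.float64(0.093)), (-0.168, np.float64(0.099)), (-0.174, np.float64(0.111)), (-0.169, np.float64(0.117)), (-0.154, np.float64(0.123)), (-0.142, np.float64(0.129))]
```

View pics/s56c.png

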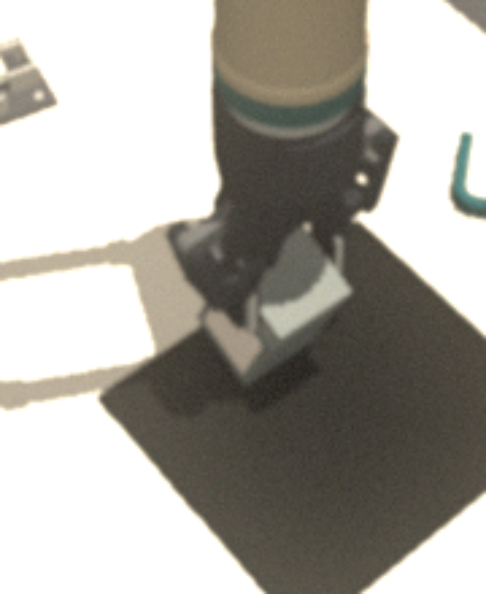

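arm_command([
  [4.8,[0,0,-0.1],0],
  [4.8,[0,0.3,-0.1],0],
  [4.8,[0,0.4,0],0],
  [4.8,[0,0.4,-0.03],0],
  [4.8,[0,0.4,-0.05],0],
])

```text
clock: 35.7
position: [0.5619, -0.1331, 0.0945]
ee_rot: [-0.706, 0.709, 0.002, 0.001]
contact_force: [-3.0, -1.1, 14.1]
width: 0.0515
```

```bash
python3 pf.py s57; python3 ft.py s57b
```

```text
35.7 [ 0.5619 -0.1331  0.0945] [-3.02 -1.13 14.05] [-0.523  0.931  0.022] 0.05154
[(-0.142, np.float64(0.027)), (-0.143, np.float64(0.033)), (-0.144, np.float64(0.039)), (-0.145, np.float64(0.045)), (-0.147, np.float64(0.051)), (-0.149, np.float64(0.057)), (-0.15, np.float64(0.063)), (-0.151, np.float64(0.069)), (-0.153, np.float64(0.075)), (-0.154, np.float64(0.081)), (-0.156, np.float64(0.087)), (-0.157, np.float64(0.093)), (-0.157, np.float64(0.099)), (-0.161, np.float64(0.117)), (-0.147, np.float64(0.123)), (-0.13, np.float64(0.129))]
35.75 [ 0.5618 -0.1323  0.0944] [-2.79 -2.87 13.16] [-0.523  0.79  -0.012] 0.05151
front face dy/dz -0.2282679247854948 deg -12.9 dy/dx -0.003 n 170 y at z=.03 -0.1418 rms 0.00032132343892177695
```

Pivoting well (12.9° left). Continue.

arm_command([
  [4.8,[0,0.4,-0.05],0],
  [4.8,[0,0.4,-0.08],0],
  [4.8,[0,0.4,-0.1],0],
  [4.8,[0,0.3,-0.1],0],
])

```text
clock: 36.2
position: [0.5618, -0.117, 0.0919]
ee_rot: [-0.706, 0.708, 0.001, 0.001]
contact_force: [-3.9, 0.8, 17.7]
width: 0.0516
```

```bash
python3 ft.py s58
```

```text
36.2 [ 0.5618 -0.117   0.0919] [-3.92  0.83 17.67] [-0.136  1.254 -0.011] 0.05163
front face dy/dz -0.09951828971599636 deg -5.7 dy/dx -0.002 n 260 y at z=.03 -0.1382 rms 0.0004772440134495165
```

arm_command([
  [4.8,[0,0.4,-0.1],0],
  [4.8,[0,0.35,-0.12],0],
  [4.8,[0,0.2,-0.1],0],
  [4.8,[0,0,0],0],
])

```text
clock: 36.65
position: [0.5612, -0.1067, 0.0889]
ee_rot: [-0.707, 0.708, 0.001, 0.001]
contact_force: [-5.8, 2.6, 20.8]
width: 0.0514
```

```bash
python3 ft.py s59
```

```text
36.65 [ 0.5612 -0.1067  0.0889] [-5.83  2.63 20.84] [ 0.181  1.3   -0.035] 0.05136
front face dy/dz -0.01044215543810012 deg -0.6 dy/dx -0.001 n 314 y at z=.03 -0.1357 rms 0.000573666736524695
```

arm_command([
  [6,[0,0,0.1],0],
  [7,[0,0,0],0],
  [7,[0,0.4,0.1],0],
  [7,[0,0.1,0],0],
  [4.5,[0,0,0],0],
  [4.5,[0,0,0],0],
  [4.5,[0,0,0],0],
  [4.5,[0,0,0],0],
  [4.5,[0,0,0],0],
])

```text
clock: 37.6
position: [0.5607, -0.1016, 0.0866]
ee_rot: [0.707, -0.707, 0.0, 0.0]
contact_force: [-0.2, 0.7, -1.2]
width: 0.0517
```

```bash
python3 ft.py s60
```

```text
37.6 [ 0.5607 -0.1016  0.0866] [-0.17  0.7  -1.22] [ 0.167 -0.128 -0.053] 0.05167
front face dy/dz 0.003454846538037376 deg 0.2 dy/dx -0.004 n 323 y at z=.03 -0.1356 rms 0.0006076412080467067
```

View pics/s60c.png

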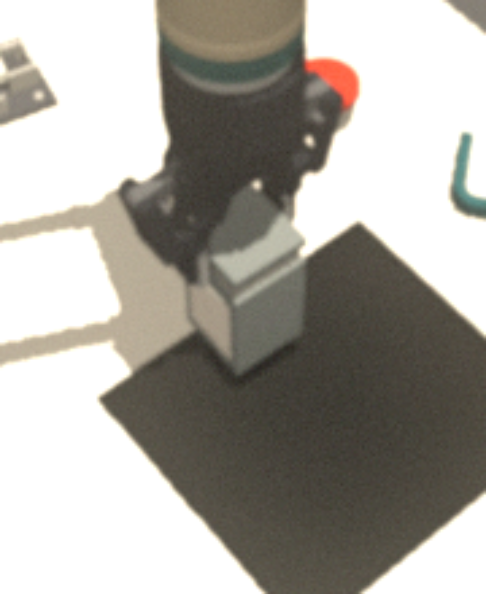

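arm_command([
  [4.5,[0,-0.2,-0.15],0],
  [4.5,[0,-0.4,0.08],0],
  [4.5,[0,-0.4,0.08],0],
  [4.5,[0,-0.4,0.08],0],
  [4.5,[0,-0.4,0.08],0],
])

```text
clock: 38.15
position: [0.5607, -0.1192, 0.0889]
ee_rot: [0.708, -0.707, 0.0, -0.0]
contact_force: [-0.1, 3.9, 3.4]
width: 0.0515
```

```bash
python3 ft.py s61
```

```text
38.15 [ 0.5607 -0.1192  0.0889] [-0.12  3.86  3.41] [ 0.792  0.112 -0.014] 0.05153
front face dy/dz -0.14824203901699748 deg -8.4 dy/dx -0.001 n 224 y at z=.03 -0.1397 rms 0.00043651251700860516
```

arm_command([
  [4.5,[0,-0.35,-0.12],0],
  [4.5,[0,-0.45,0.03],0],
  [4.5,[0,-0.45,0.03],0],
  [4.5,[0,-0.45,0],0],
])

```text
clock: 38.6
position: [0.5607, -0.137, 0.0884]
ee_rot: [-0.707, 0.707, 0.0, 0.0]
contact_force: [-0.8, 2.8, 3.7]
width: 0.0517
```

```bash
python3 ft.py s62
```

```text
38.6 [ 0.5607 -0.137   0.0884] [-0.82  2.77  3.71] [ 0.715  0.252 -0.006] 0.05171
front face dy/dz -0.3029088370768841 deg -16.9 dy/dx -0.005 n 118 y at z=.03 -0.144 rms 0.000199291576104084
```

arm_command([
  [4.5,[0,-0.6,-0.15],0],
  [4.5,[0,-0.6,-0.15],0],
  [4.5,[0,-0.65,-0.2],0],
  [4.5,[0,-0.65,-0.25],0],
])

```text
clock: 39.05
position: [0.561, -0.1634, 0.0819]
ee_rot: [-0.706, 0.708, 0.001, -0.0]
contact_force: [-2.7, -0.0, 10.3]
width: 0.0514
```

```bash
python3 pf.py s63
```

```text
39.05 [ 0.561  -0.1634  0.0819] [-2.68 -0.03 10.35] [0.219 0.73  0.056] 0.05142
[(-0.192, np.float64(0.105)), (-0.185, np.float64(0.111)), (-0.175, np.float64(0.117)), (-0.165, np.float64(0.123)), (-0.159, np.float64(0.129))]
```

View pics/s63c.png

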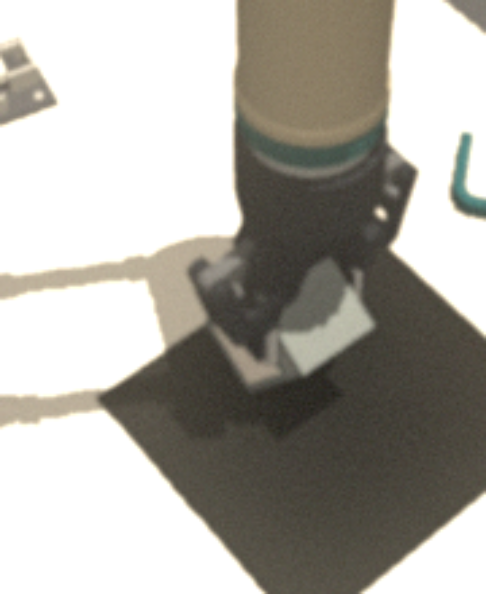

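arm_command([
  [4.5,[0,-0.6,-0.2],0],
  [4.5,[0,-0.6,-0.25],0],
  [4.5,[0,-0.5,-0.3],0],
  [4.5,[0,-0.5,-0.3],0],
])

```text
clock: 39.5
position: [0.561, -0.1861, 0.071]
ee_rot: [-0.706, 0.709, 0.001, -0.0]
contact_force: [-2.5, -1.6, 8.2]
width: 0.0516
```

```bash
python3 pf.py s64
```

```text
39.5 [ 0.561  -0.1861  0.071 ] [-2.48 -1.58  8.25] [0.026 0.512 0.098] 0.05158
[(-0.214, np.float64(0.087)), (-0.211, np.float64(0.093)), (-0.205, np.float64(0.099)), (-0.198, np.float64(0.105)), (-0.192, np.float64(0.111)), (-0.186, np.float64(0.117))]
```

arm_command([
  [5.15,[0,0,0.1],0],
  [5.17,[0,-0.2,-0.2],0],
  [5.18,[0,-0.3,-0.3],0],
  [5.18,[0,-0.3,-0.35],0],
])

```text
clock: 39.95
position: [0.5614, -0.1942, 0.0633]
ee_rot: [-0.705, 0.709, 0.001, -0.0]
contact_force: [-1.3, -4.9, 6.3]
width: 0.052
```

```bash
python3 pf.py s65
```

```text
39.95 [ 0.5614 -0.1942  0.0633] [-1.32 -4.87  6.34] [-0.61   0.504  0.145] 0.05195
[(-0.221, np.float64(0.081)), (-0.216, np.float64(0.087)), (-0.211, np.float64(0.093)), (-0.206, np.float64(0.099)), (-0.2, np.float64(0.105)), (-0.196, np.float64(0.111)), (-0.192, np.float64(0.117))]
```

arm_command([
  [5.18,[0,-0.3,-0.35],0],
  [5.18,[0,-0.3,-0.4],0],
  [5.18,[0,-0.25,-0.4],0],
  [5.18,[0,-0.25,-0.4],0],
])

```text
clock: 40.4
position: [0.562, -0.2054, 0.0476]
ee_rot: [-0.705, 0.709, 0.001, 0.001]
contact_force: [-0.1, -4.6, 3.8]
width: 0.0518
```

```bash
python3 pf.py s66
```

```text
40.4 [ 0.562  -0.2054  0.0476] [-0.11 -4.56  3.83] [-0.495  0.082  0.086] 0.05179
[(-0.233, np.float64(0.057)), (-0.231, np.float64(0.063)), (-0.228, np.float64(0.069)), (-0.225, np.float64(0.075)), (-0.221, np.float64(0.081)), (-0.218, np.float64(0.087)), (-0.215, np.float64(0.093)), (-0.211, np.float64(0.099)), (-0.208, np.float64(0.105)), (-0.216, np.float64(0.129))]
```

View pics/s66c.png

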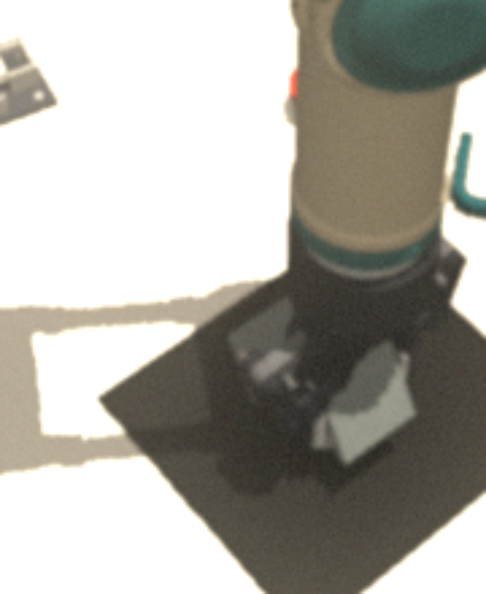

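arm_command([
  [5.18,[0,-0.25,-0.4],0],
  [5.18,[0,-0.2,-0.4],0],
  [5.18,[0,-0.2,-0.4],0],
  [5.18,[0,-0.15,-0.4],0],
])

```text
clock: 40.85
position: [0.5608, -0.2107, 0.0303]
ee_rot: [0.707, -0.707, 0.0, -0.0]
contact_force: [0.7, -3.6, 1.2]
width: 0.0517
```

```bash
python3 pf.py s67
```

```text
40.85 [ 0.5608 -0.2107  0.0303] [ 0.68 -3.55  1.19] [-0.201 -0.087 -0.02 ] 0.05174
[(-0.235, np.float64(0.039)), (-0.234, np.float64(0.045)), (-0.232, np.float64(0.051)), (-0.23, np.float64(0.057)), (-0.227, np.float64(0.063)), (-0.226, np.float64(0.069)), (-0.224, np.float64(0.075)), (-0.221, np.float64(0.081)), (-0.219, np.float64(0.087)), (-0.221, np.float64(0.111))]
```

arm_command([
  [5.18,[0,-0.05,-0.4],0],
  [5.18,[0,0,-0.3],0],
  [5.185,[0,0,0],0],
  [5.19,[0,0,0],0],
])

```text
clock: 41.3
position: [0.56, -0.2102, 0.0231]
ee_rot: [0.708, -0.707, 0.001, 0.001]
contact_force: [0.2, -1.5, -2.2]
width: 0.052
```

```bash
python3 pf.py s68
```

```text
41.3 [ 0.56   -0.2102  0.0231] [ 0.19 -1.45 -2.15] [-0.087 -0.065 -0.061] 0.05202
[(-0.233, np.float64(0.027)), (-0.233, np.float64(0.033)), (-0.232, np.float64(0.039)), (-0.23, np.float64(0.045)), (-0.229, np.float64(0.051)), (-0.228, np.float64(0.057)), (-0.16, np.float64(0.063)), (-0.225, np.float64(0.069)), (-0.221, np.float64(0.075)), (-0.221, np.float64(0.081)), (-0.221, np.float64(0.105))]
```

arm_command([
  [5.195,[0,0,0],0],
  [5.2,[0,0,0],0],
])

```text
clock: 41.55
position: [0.5604, -0.2107, 0.0238]
ee_rot: [0.707, -0.707, 0.0, 0.0]
contact_force: [-0.2, -0.1, -0.8]
width: 0.0521
```

```bash
python3 pf.py s69
```

```text
41.55 [ 0.5604 -0.2107  0.0238] [-0.21 -0.07 -0.8 ] [ 0.027  0.049 -0.021] 0.05215
[(-0.235, np.float64(0.015)), (-0.235, np.float64(0.021)), (-0.235, np.float64(0.027)), (-0.236, np.float64(0.033)), (-0.236, np.float64(0.039)), (-0.236, np.float64(0.045)), (-0.223, np.float64(0.051)), (-0.215, np.float64(0.057)), (-0.221, np.float64(0.105))]
```

arm_command([
  [5.205,[0,0,0],0],
  [5.21,[0,0,0],0],
])

```text
clock: 41.8
position: [0.5605, -0.211, 0.0241]
ee_rot: [0.707, -0.707, 0.0, 0.0]
contact_force: [-1.5, 0.8, -1.4]
width: 0.0519
```

```bash
python3 pf.py s70
```

```text
41.8 [ 0.5605 -0.211   0.0241] [-1.52  0.8  -1.44] [ 0.112  0.161 -0.036] 0.0519
[(-0.235, np.float64(0.015)), (-0.235, np.float64(0.021)), (-0.235, np.float64(0.027)), (-0.236, np.float64(0.033)), (-0.236, np.float64(0.039)), (-0.236, np.float64(0.045)), (-0.223, np.float64(0.051)), (-0.215, np.float64(0.057))]
```

arm_command([
  [6,[0,0,0],0],
  [7,[0,0,0.2],0],
  [7,[0,1.5,0.2],0],
  [7,[0,2.5,0],0],
  [7,[0,2.5,0],0],
  [7,[0,1.7,0],0],
  [7,[0,0.7,0],0],
  [7,[0,0,0],0],
])

```text
clock: 42.65
position: [0.5609, -0.1211, 0.0281]
ee_rot: [-0.707, 0.707, 0.001, -0.001]
contact_force: [-0.0, 0.2, -0.7]
width: 0.0701
```

```bash
python3 - <<'E'
from h import *
s=manip.get_state();print(s['clock'],s['position'],s['contact_force'],s['width'])
im=grab('scene','s71');p=im['pixels'];W=pts(im)
cv2.imwrite('pics/s71c.png',cv2.cvtColor(cv2.resize(np.clip(p[180:400,220:400]*1.8,0,255).astype(np.uint8),None,fx=2.7,fy=2.7),cv2.COLOR_RGB2BGR))
m=(W[...,2]>0.052)&(W[...,2]<0.06)&(abs(W[...,0]-.56)<.03)&(W[...,1]<-.14)&(W[...,1]>-.26)
Q=W[m];print(len(Q),Q.min(0),Q.max(0),Q.mean(0),cv2.minAreaRect((Q[:,:2]*1000).astype(np.float32)))
E
```

```text
42.65 [ 0.56089371 -0.12112452  0.02810842] [-0.04035286  0.23985627 -0.69684714] 0.0700704364853542
1746 [ 0.53277816 -0.2367864   0.05200512] [ 0.58679453 -0.14003107  0.05920937] [ 0.55917355 -0.18860801  0.05530332] ((559.53271484375, -188.38885498046875), (53.59358215332031, 96.84649658203125), 0.5900865197181702)
```

View pics/s71c.png

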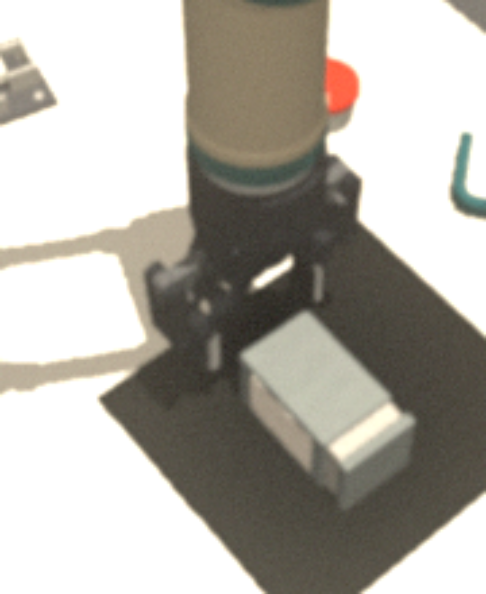

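arm_command([
  [7,[-0.1,-0.3,0],0],
  [4.2,[0,0,0],0],
  [4.2,[0,0,0],0],
  [4.2,[0,0,0],0],
  [4.2,[0,0,0],0],
  [4.2,[0,0,0.3],0],
  [4.2,[0,0,0.4],0],
  [4.2,[0,0,0.4],0],
  [4.2,[0,0,0],0],
])

```text
clock: 43.6
position: [0.5597, -0.1249, 0.0393]
ee_rot: [0.707, -0.707, 0.0, -0.0]
contact_force: [0.3, -0.5, -1.4]
width: 0.0424
```

```bash
python3 pf.py s72
```

```text
43.6 [ 0.5597 -0.1249  0.0393] [ 0.3  -0.47 -1.45] [ 0.095  0.033 -0.045] 0.04239
[(-0.231, np.float64(0.015)), (-0.232, np.float64(0.021)), (-0.232, np.float64(0.027)), (-0.233, np.float64(0.033)), (-0.234, np.float64(0.039)), (-0.235, np.float64(0.045)), (-0.224, np.float64(0.051)), (-0.206, np.float64(0.057)), (-0.156, np.float64(0.063)), (-0.143, np.float64(0.069)), (-0.136, np.float64(0.117)), (-0.136, np.float64(0.123)), (-0.136, np.float64(0.129)), (-0.136, np.float64(0.135))]
```

View pics/s72c.png

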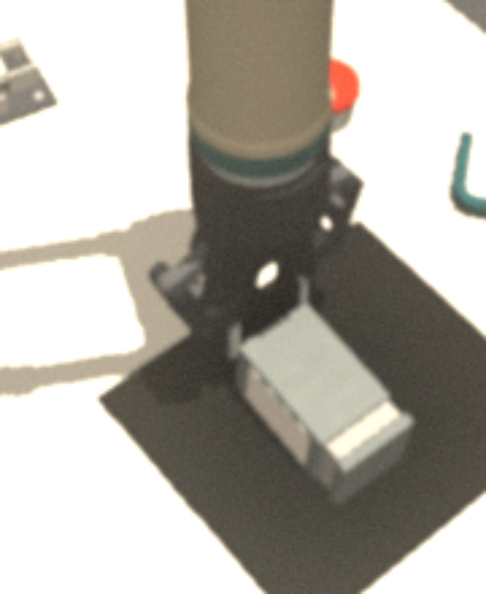

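arm_command([
  [4.2,[0,0,-0.5],0],
  [4.2,[0,0,-0.6],0],
  [5.5,[0,0,0],0],
  [7,[0,0,0.3],0],
  [7,[0,0,0.4],0],
  [7,[0,0,0.1],0],
  [4.5,[0,0,0],0],
  [4.5,[0,0,0],0],
  [4.5,[0,0,0],0],
  [4.5,[0,0,0],0],
])

```text
clock: 44.65
position: [0.5597, -0.1252, 0.0358]
ee_rot: [0.707, -0.707, 0.0, 0.0]
contact_force: [0.0, -0.1, -0.3]
width: 0.045
```

```bash
python3 pf.py s73
```

```text
44.65 [ 0.5597 -0.1252  0.0358] [ 0.05 -0.09 -0.28] [-0.005 -0.04   0.004] 0.04499
[(-0.234, np.float64(0.015)), (-0.234, np.float64(0.021)), (-0.234, np.float64(0.027)), (-0.234, np.float64(0.033)), (-0.235, np.float64(0.039)), (-0.235, np.float64(0.045)), (-0.163, np.float64(0.051)), (-0.183, np.float64(0.057)), (-0.136, np.float64(0.117)), (-0.136, np.float64(0.123)), (-0.137, np.float64(0.129)), (-0.14, np.float64(0.135))]
```

View pics/s73c.png

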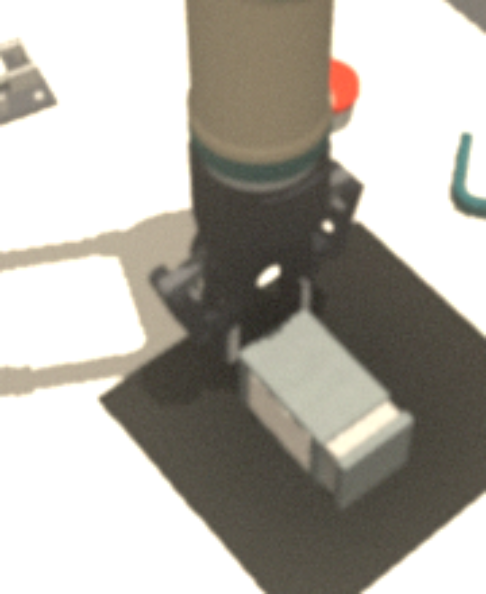

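arm_command([
  [4.3,[0,0,0],0],
  [4.3,[0,0,0.3],0],
  [4.3,[0,0,0.5],0],
  [4.3,[0,-0.1,0.5],0],
  [4.3,[0,-0.1,0.5],0],
  [4.3,[0,-0.1,0.5],0],
])

```text
clock: 45.3
position: [0.56, -0.1284, 0.0596]
ee_rot: [-0.707, 0.707, 0.0, 0.0]
contact_force: [0.2, 0.0, 0.1]
width: 0.0428
```

```bash
python3 pf.py s74
```

```text
45.3 [ 0.56   -0.1284  0.0596] [0.2  0.   0.07] [ 0.016 -0.027  0.059] 0.04281
[(-0.234, np.float64(0.015)), (-0.234, np.float64(0.021)), (-0.234, np.float64(0.027)), (-0.234, np.float64(0.033)), (-0.235, np.float64(0.039)), (-0.234, np.float64(0.045)), (-0.171, np.float64(0.051)), (-0.183, np.float64(0.057))]
```

View pics/s74c.png

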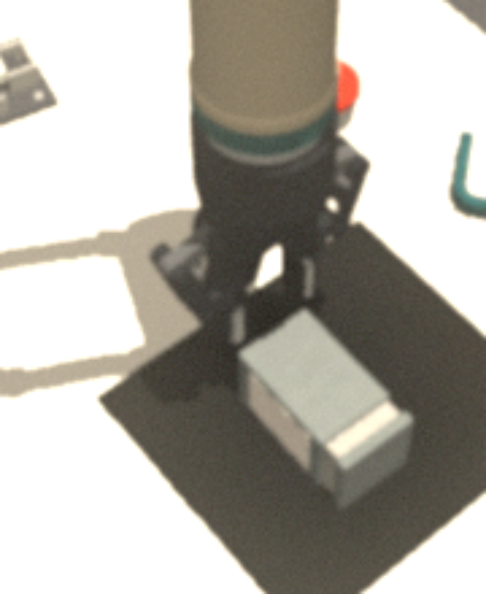

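arm_command([
  [7,[0,0.2,0],0],
  [7,[0,0.1,0],0],
  [7,[0,0,-1.2],0],
  [7,[0,0,-1.2],0],
  [7,[0,0,-0.5],0],
  [7,[0,0,0],0],
  [4.0,[0,0,0],0],
  [4.0,[0,0,0],0],
  [4.0,[0,0,0],0],
  [4.0,[0,0,0],0],
  [4.0,[0,0,0],0],
])

```text
clock: 46.45
position: [0.5602, -0.1252, 0.0304]
ee_rot: [-0.707, 0.707, 0.0, 0.001]
contact_force: [0.0, 1.6, 2.4]
width: 0.0415
```

```bash
python3 pf.py s75
```

```text
46.45 [ 0.5602 -0.1252  0.0304] [0.01 1.64 2.37] [ 0.211 -0.022 -0.003] 0.04151
[(-0.234, np.float64(0.015)), (-0.234, np.float64(0.021)), (-0.234, np.float64(0.027)), (-0.234, np.float64(0.033)), (-0.235, np.float64(0.039)), (-0.234, np.float64(0.045)), (-0.185, np.float64(0.051)), (-0.181, np.float64(0.057)), (-0.136, np.float64(0.111)), (-0.136, np.float64(0.117)), (-0.137, np.float64(0.123)), (-0.144, np.float64(0.129))]
```

arm_command([
  [4.0,[0,0,0.3],0],
  [4.0,[0,0,0.4],0],
  [4.0,[0,0,0.4],0],
])

```text
clock: 46.8
position: [0.5593, -0.1252, 0.0408]
ee_rot: [0.707, -0.707, 0.0, 0.0]
contact_force: [0.5, 0.3, -1.9]
width: 0.0403
```

```bash
python3 pf.py s76
```

```text
46.8 [ 0.5593 -0.1252  0.0408] [ 0.46  0.34 -1.94] [-0.055  0.035 -0.069] 0.04028
[(-0.231, np.float64(0.015)), (-0.232, np.float64(0.021)), (-0.233, np.float64(0.027)), (-0.233, np.float64(0.033)), (-0.234, np.float64(0.039)), (-0.235, np.float64(0.045)), (-0.224, np.float64(0.051)), (-0.199, np.float64(0.057)), (-0.153, np.float64(0.063)), (-0.135, np.float64(0.117)), (-0.136, np.float64(0.123)), (-0.137, np.float64(0.129)), (-0.137, np.float64(0.135))]
```

arm_command([
  [4.0,[0,-0.05,0.5],0],
  [4.0,[0,-0.1,0.5],0],
  [4.0,[0,-0.15,0.5],0],
])

```text
clock: 47.15
position: [0.5602, -0.1285, 0.0567]
ee_rot: [-0.707, 0.707, 0.0, 0.0]
contact_force: [0.9, -0.6, -0.5]
width: 0.0403
```

```bash
python3 pf.py s77
```

```text
47.15 [ 0.5602 -0.1285  0.0567] [ 0.91 -0.56 -0.47] [-0.006 -0.04  -0.012] 0.04032
[(-0.234, np.float64(0.015)), (-0.234, np.float64(0.021)), (-0.234, np.float64(0.027)), (-0.234, np.float64(0.033)), (-0.235, np.float64(0.039)), (-0.234, np.float64(0.045)), (-0.169, np.float64(0.051)), (-0.183, np.float64(0.057))]
```

View pics/s77c.png

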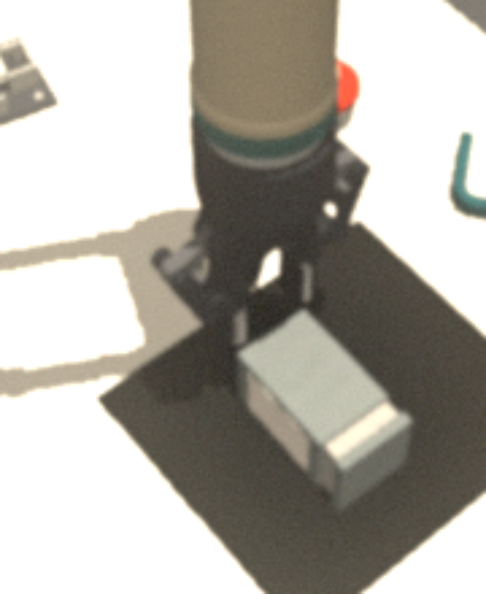

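arm_command([
  [7,[0,-0.3,0],0],
  [7,[0,-0.7,0],0],
  [7,[0,0,-1.0],0],
  [7,[0,0,-1.0],0],
  [7,[0,0,0],0],
  [4.8,[0,0,0],0],
  [4.8,[0,0,0],0],
  [4.8,[0,0,0],0],
  [4.8,[0,0,0.3],0],
  [5.1,[0,0,0.3],0],
  [5.15,[0,0,0],0],
])

```text
clock: 48.3
position: [0.56, -0.1382, 0.0424]
ee_rot: [-0.707, 0.707, 0.0, 0.0]
contact_force: [0.5, 0.6, -3.2]
width: 0.0517
```

```bash
python3 pf.py s78
```

```text
48.3 [ 0.56   -0.1382  0.0424] [ 0.5   0.56 -3.19] [ 0.129 -0.023 -0.032] 0.05171
[(-0.231, np.float64(0.015)), (-0.231, np.float64(0.021)), (-0.232, np.float64(0.027)), (-0.233, np.float64(0.033)), (-0.233, np.float64(0.039)), (-0.234, np.float64(0.045)), (-0.223, np.float64(0.051)), (-0.198, np.float64(0.057)), (-0.157, np.float64(0.063)), (-0.149, np.float64(0.123)), (-0.149, np.float64(0.129)), (-0.149, np.float64(0.135))]
```

View pics/s78c.png

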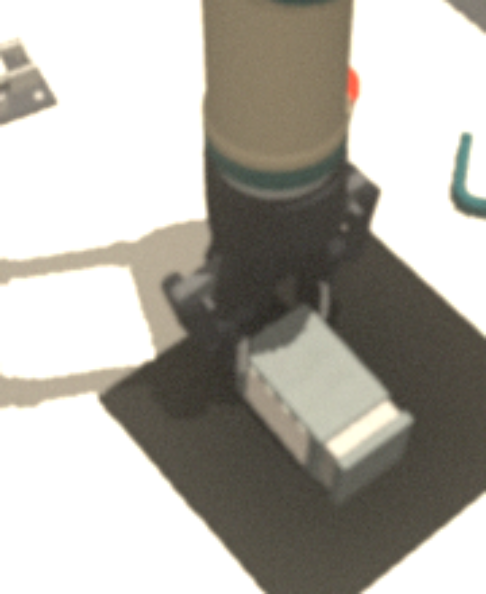

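arm_command([
  [5.15,[0,-0.1,0.4],0],
  [5.16,[0,-0.15,0.5],0],
  [5.16,[0,-0.15,0.5],0],
  [5.16,[0,-0.2,0.5],0],
])

```text
clock: 48.75
position: [0.5599, -0.1444, 0.0615]
ee_rot: [-0.707, 0.707, 0.0, 0.0]
contact_force: [0.4, -0.2, -3.4]
width: 0.0518
```

```bash
python3 pf.py s79
```

```text
48.75 [ 0.5599 -0.1444  0.0615] [ 0.35 -0.18 -3.41] [ 0.078 -0.014  0.024] 0.0518
[(-0.231, np.float64(0.033)), (-0.229, np.float64(0.051)), (-0.222, np.float64(0.057)), (-0.206, np.float64(0.063)), (-0.187, np.float64(0.069)), (-0.166, np.float64(0.075)), (-0.147, np.float64(0.081))]
```

arm_command([
  [5.17,[0,-0.2,0.5],0],
  [5.17,[0,-0.3,0.5],0],
  [5.17,[0,-0.3,0.5],0],
  [5.17,[0,-0.3,0.5],0],
])

```text
clock: 49.2
position: [0.5598, -0.1555, 0.0814]
ee_rot: [-0.707, 0.707, 0.0, 0.0]
contact_force: [0.4, -0.4, -2.8]
width: 0.0516
```

```bash
python3 pf.py s80
```

```text
49.2 [ 0.5598 -0.1555  0.0814] [ 0.35 -0.42 -2.82] [ 0.024 -0.016  0.059] 0.05163
[(-0.235, np.float64(0.045)), (-0.228, np.float64(0.051)), (-0.22, np.float64(0.057)), (-0.213, np.float64(0.063)), (-0.205, np.float64(0.069)), (-0.196, np.float64(0.075)), (-0.187, np.float64(0.081)), (-0.178, np.float64(0.087)), (-0.169, np.float64(0.093)), (-0.159, np.float64(0.099)), (-0.148, np.float64(0.105))]
```

arm_command([
  [5.17,[0,-0.4,0.45],0],
  [5.17,[0,-0.4,0.4],0],
  [5.17,[0,-0.45,0.4],0],
  [5.17,[0,-0.45,0.35],0],
])

```text
clock: 49.65
position: [0.5598, -0.1726, 0.0972]
ee_rot: [-0.707, 0.707, 0.0, 0.0]
contact_force: [1.5, -0.3, -3.4]
width: 0.0519
```

```bash
python3 pf.py s81
```

```text
49.65 [ 0.5598 -0.1726  0.0972] [ 1.46 -0.29 -3.38] [-0.025 -0.003 -0.   ] 0.05191
[(-0.234, np.float64(0.045)), (-0.228, np.float64(0.051)), (-0.224, np.float64(0.057)), (-0.221, np.float64(0.063)), (-0.216, np.float64(0.069)), (-0.21, np.float64(0.075)), (-0.205, np.float64(0.081)), (-0.2, np.float64(0.087)), (-0.195, np.float64(0.093)), (-0.19, np.float64(0.099)), (-0.185, np.float64(0.105)), (-0.179, np.float64(0.111)), (-0.173, np.float64(0.117)), (-0.166, np.float64(0.123))]
```

View pics/s81c.png

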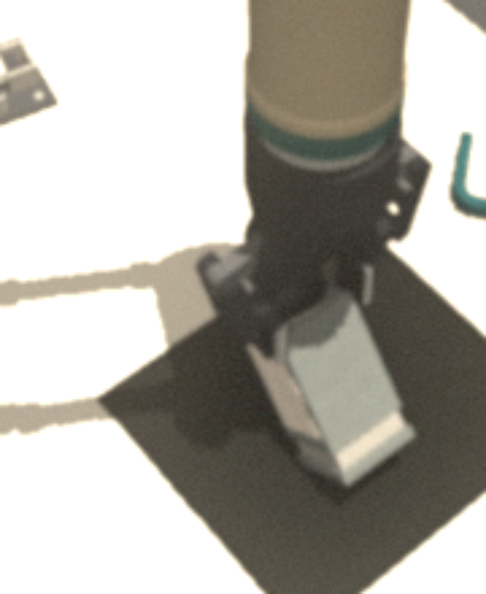

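arm_command([
  [5.1,[0,-0.3,-0.2],0],
  [5.0,[0,-0.4,-0.1],0],
  [5.0,[0,-0.4,0.05],0],
  [5.0,[0,-0.4,0.05],0],
])

```text
clock: 50.1
position: [0.5597, -0.1875, 0.0946]
ee_rot: [0.707, -0.707, 0.0, 0.0]
contact_force: [-0.5, 0.6, -3.8]
width: 0.0512
```

```bash
python3 pf.py s82
```

```text
50.1 [ 0.5597 -0.1875  0.0946] [-0.53  0.64 -3.76] [ 0.045 -0.043  0.069] 0.05119
[(-0.251, np.float64(0.039)), (-0.247, np.float64(0.045)), (-0.241, np.float64(0.051)), (-0.238, np.float64(0.057)), (-0.233, np.float64(0.063)), (-0.228, np.float64(0.069)), (-0.223, np.float64(0.075)), (-0.218, np.float64(0.081)), (-0.213, np.float64(0.087)), (-0.207, np.float64(0.093)), (-0.203, np.float64(0.099)), (-0.197, np.float64(0.105)), (-0.19, np.float64(0.111)), (-0.182, np.float64(0.117))]
```

arm_command([
  [4.8,[0,0,-0.3],0],
  [4.8,[0,-0.3,-0.1],0],
  [4.8,[0,-0.4,0],0],
])

```text
clock: 50.45
position: [0.5606, -0.1929, 0.0931]
ee_rot: [0.708, -0.706, -0.001, -0.001]
contact_force: [-1.7, 3.9, 11.8]
width: 0.0511
```

```bash
python3 pf.py s83
```

```text
50.45 [ 0.5606 -0.1929  0.0931] [-1.69  3.86 11.81] [ 0.855  0.438 -0.047] 0.05109
[(-0.253, np.float64(0.033)), (-0.251, np.float64(0.039)), (-0.245, np.float64(0.045)), (-0.242, np.float64(0.051)), (-0.238, np.float64(0.057)), (-0.234, np.float64(0.063)), (-0.229, np.float64(0.069)), (-0.225, np.float64(0.075)), (-0.22, np.float64(0.081)), (-0.216, np.float64(0.087)), (-0.211, np.float64(0.093)), (-0.206, np.float64(0.099)), (-0.201, np.float64(0.105)), (-0.195, np.float64(0.111)), (-0.188, np.float64(0.117))]
```

arm_command([
  [4.8,[0,-0.4,0.05],0],
  [4.8,[0,-0.4,0.03],0],
  [4.8,[0,-0.4,0.03],0],
  [4.8,[0,-0.4,0.03],0],
])

```text
clock: 50.9
position: [0.5609, -0.2098, 0.0945]
ee_rot: [0.707, -0.707, -0.001, -0.001]
contact_force: [-0.6, 2.9, 6.3]
width: 0.0515
```

```bash
python3 pf.py s84
```

```text
50.9 [ 0.5609 -0.2098  0.0945] [-0.58  2.88  6.3 ] [ 0.527  0.159 -0.04 ] 0.05146
[(-0.257, np.float64(0.027)), (-0.256, np.float64(0.033)), (-0.251, np.float64(0.039)), (-0.248, np.float64(0.045)), (-0.247, np.float64(0.051)), (-0.244, np.float64(0.057)), (-0.241, np.float64(0.063)), (-0.237, np.float64(0.069)), (-0.234, np.float64(0.075)), (-0.23, np.float64(0.081)), (-0.227, np.float64(0.087)), (-0.223, np.float64(0.093)), (-0.22, np.float64(0.099)), (-0.217, np.float64(0.105)), (-0.212, np.float64(0.111)), (-0.206, np.float64(0.117)), (-0.203, np.float64(0.123))]
```

arm_command([
  [4.8,[0,-0.45,0.0],0],
  [4.8,[0,-0.45,0.0],0],
  [4.8,[0,-0.45,0],0],
  [4.8,[0,-0.45,-0.03],0],
])

```text
clock: 51.35
position: [0.5608, -0.2285, 0.0935]
ee_rot: [-0.707, 0.707, 0.001, 0.001]
contact_force: [-0.4, 0.5, 5.8]
width: 0.051
```

```bash
python3 pf.py s85
```

```text
51.35 [ 0.5608 -0.2285  0.0935] [-0.39  0.45  5.81] [ 0.328  0.061 -0.008] 0.051
[(-0.262, np.float64(0.021)), (-0.26, np.float64(0.027)), (-0.256, np.float64(0.033)), (-0.255, np.float64(0.039)), (-0.254, np.float64(0.045)), (-0.252, np.float64(0.051)), (-0.25, np.float64(0.057)), (-0.248, np.float64(0.063)), (-0.246, np.float64(0.069)), (-0.244, np.float64(0.075)), (-0.242, np.float64(0.081)), (-0.24, np.float64(0.087)), (-0.238, np.float64(0.093)), (-0.236, np.float64(0.099)), (-0.233, np.float64(0.105)), (-0.229, np.float64(0.111)), (-0.225, np.float64(0.117)), (-0.222, np.float64(0.123))]
```

arm_command([
  [4.8,[0,-0.45,-0.05],0],
  [4.8,[0,-0.45,-0.08],0],
  [4.8,[0,-0.45,-0.1],0],
  [4.8,[0,-0.45,-0.12],0],
])

```text
clock: 51.8
position: [0.5605, -0.2472, 0.0893]
ee_rot: [-0.707, 0.708, 0.001, 0.001]
contact_force: [0.4, -0.5, 4.4]
width: 0.0512
```

```bash
python3 pf.py s86
```

```text
51.8 [ 0.5605 -0.2472  0.0893] [ 0.38 -0.49  4.44] [ 0.081  0.043 -0.005] 0.05124
[(-0.264, np.float64(0.015)), (-0.262, np.float64(0.021)), (-0.26, np.float64(0.027)), (-0.261, np.float64(0.033)), (-0.26, np.float64(0.039)), (-0.259, np.float64(0.045)), (-0.258, np.float64(0.051)), (-0.258, np.float64(0.057)), (-0.256, np.float64(0.063)), (-0.255, np.float64(0.069)), (-0.255, np.float64(0.075)), (-0.254, np.float64(0.081)), (-0.253, np.float64(0.087)), (-0.252, np.float64(0.093)), (-0.251, np.float64(0.099)), (-0.249, np.float64(0.105)), (-0.247, np.float64(0.111)), (-0.244, np.float64(0.117)), (-0.201, np.float64(0.123))]
```

View pics/s86c.png

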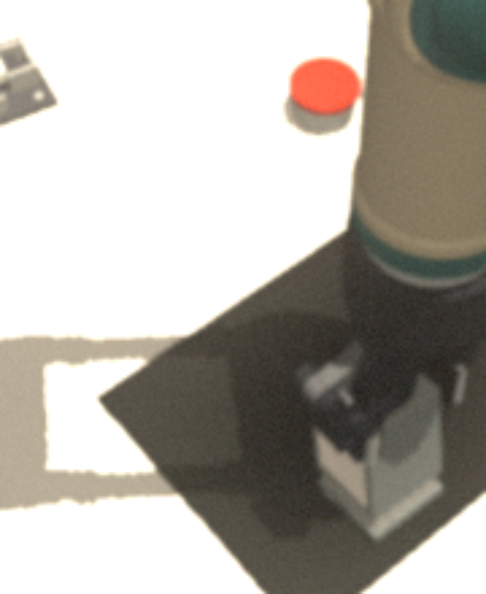

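arm_command([
  [4.8,[0,-0.4,-0.12],0],
  [4.8,[0,-0.4,-0.13],0],
  [4.8,[0,-0.3,-0.12],0],
  [4.8,[0,0,0],0],
])

```text
clock: 52.25
position: [0.5603, -0.2584, 0.0851]
ee_rot: [-0.707, 0.708, 0.0, 0.001]
contact_force: [0.3, -2.1, 5.4]
width: 0.0512
```

```bash
python3 pf.py s87; python3 ft.py s87b
```

```text
52.25 [ 0.5603 -0.2584  0.0851] [ 0.26 -2.06  5.38] [-0.079 -0.065  0.009] 0.05119
[(-0.264, np.float64(0.015)), (-0.262, np.float64(0.021)), (-0.264, np.float64(0.027)), (-0.264, np.float64(0.033)), (-0.264, np.float64(0.039)), (-0.264, np.float64(0.045)), (-0.263, np.float64(0.051)), (-0.263, np.float64(0.057)), (-0.262, np.float64(0.063)), (-0.262, np.float64(0.069)), (-0.262, np.float64(0.075)), (-0.261, np.float64(0.081)), (-0.261, np.float64(0.087)), (-0.261, np.float64(0.093)), (-0.261, np.float64(0.099)), (-0.258, np.float64(0.105)), (-0.257, np.float64(0.111)), (-0.214, np.float64(0.123))]
52.3 [ 0.5603 -0.2582  0.0851] [ 0.44 -1.29  6.12] [-0.142 -0.054 -0.041] 0.05127
front face dy/dz 0.05768056437274674 deg 3.3 dy/dx 0.001 n 307 y at z=.03 -0.2641 rms 0.0004336442541939542
```

arm_command([
  [4.8,[0,-0.3,-0.15],0],
  [4.8,[0,-0.25,-0.15],0],
  [4.8,[0,0,0],0],
])

```text
clock: 52.65
position: [0.5604, -0.2635, 0.0826]
ee_rot: [-0.707, 0.708, 0.001, 0.001]
contact_force: [-0.6, -0.7, 7.1]
width: 0.0512
```

```bash
python3 ft.py s88
```

```text
52.65 [ 0.5604 -0.2635  0.0826] [-0.63 -0.69  7.09] [-0.028 -0.054  0.067] 0.05124
front face dy/dz 0.004908864125157508 deg 0.3 dy/dx -0.005 n 250 y at z=.03 -0.2655 rms 0.000422327216250653
```

arm_command([
  [6,[0,0,0],0],
  [7.5,[0,0,0],0],
  [8,[0,0,0],0],
  [8,[0,0,1],0],
  [8,[0,0,2],0],
  [8,[0,0,2.5],0],
  [8,[0,1,3],0],
  [8,[0,3,3],0],
  [8,[0,4,2],0],
  [8,[0,3,0],0],
  [8,[0,1,0],0],
  [8,[0,0,0],0],
])

```text
clock: 53.9
position: [0.5596, -0.1415, 0.2172]
ee_rot: [-0.707, 0.707, 0.001, -0.001]
contact_force: [0.5, -0.3, -0.3]
width: 0.0799
```

```bash
python3 - <<'E'
from h import *
s=manip.get_state();print(s['clock'],s['position'],s['contact_force'],s['width'],np.abs(s['qd']).max())
im=grab('scene','s89');W=pts(im);p=im['pixels']
m=(W[...,2]>0.115)&(W[...,2]<0.132)&(abs(W[...,0]-.56)<.05)&(abs(W[...,1]+.24)<.05)
Q=W[m];print(len(Q),Q.mean(0),cv2.minEnclosingCircle((Q[:,:2]*1000).astype(np.float32)))
m=((p[...,0]>p[...,1]*2.0)&(p[...,0]>100)&(abs(W[...,2]-.033)<.008)&(abs(W[...,0]-.73)<.05)&(abs(W[...,1]-.015)<.05))
print('tub',W[m].mean(0))
m=(abs(W[...,0]-.56)<.2)&(W[...,1]<-.27)&(W[...,1]>-.3)
E
```

```text
53.9 [ 0.5596125  -0.14147333  0.21724193] [ 0.47379722 -0.32368554 -0.30545561] 0.07994960439880049 0.036201142005947526
804 [ 0.55794269 -0.24212646  0.12301867] ((559.1821899414062, -240.97592163085938), 23.792015075683594)
tub [0.72023475 0.01592008 0.03242906]
```

View pics/s89.png

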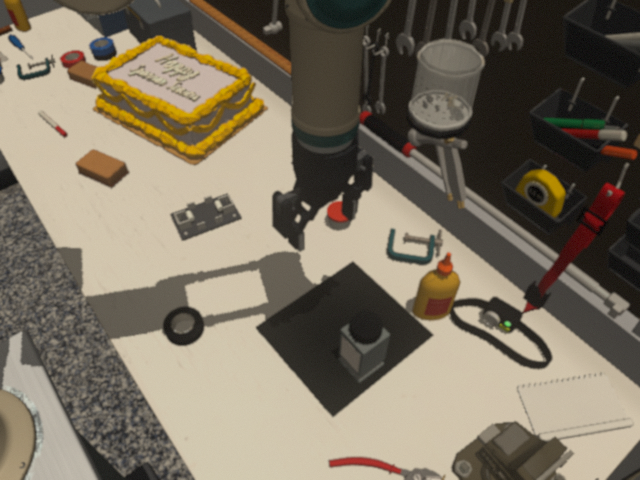

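```bash
python3 -c "
from rig import manip
print(manip.sign_off(), manip.get_state()['clock'])"
```

```text
the job is handed in; nothing more can be done
the job is handed in; nothing more can be done
```

The can is upright on the mat with nothing touching it, and I handed the job in at about 54 s. Not every set-down was gentle.

**What I did**
- **Lift:** I pulled the can straight up out of the cradle and carried it to the mat.
- **Turning over:** The tool can't tilt, so I turned the can by pivoting it between the pads against the mat.
- **Upside down:** I stood it on its cap and let go for about 2.4 s. While it was free its side read 0.1 to 0.2° from vertical.
- **Back upright:** I then turned it upright the same way and released it.

**Last checks**
- **Can:** Before release its side was 0.3° from vertical. Afterwards the cap was on top at z = 0.123 m, centred near (0.559, −0.241), with about 12 mm between the can and the nearest mat edge.
- **Tub:** It looks untouched. It was partly hidden by the arm, so its measured centre came out 8 mm off in x (0.720 against 0.728).

**What went wrong**
- **Drops:** While I was lifting one end of the lying can, the grip slipped three times and that end fell a few centimetres or less. I never measured how hard it landed.
- **Extra inversion:** My first attempt to lay the upside-down can over slipped. I had to stand it back on its cap, release it for about half a second and lay it down again, before turning it upright.
- **Off the mat:** During that recovery the tilted can's end briefly went off the mat's edge onto the bench. I carried it back.

Wrist force readings peaked at about 21 N.

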